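# Bed a steel roller in a V-rest, set it to the end stop and clamp it

## Robot

A 6-joint arm with a two-finger parallel gripper is mounted at the origin on a cart in front of the work surface, level with it; the furniture and walls round the work are solid. World frame = base frame: x ahead of the robot, y to its left, z up, the work surface at z = 0. Lengths are in mm, angles in rad, forces in N, time in s.
With the tool pointing down it reaches from about 225 to 875 mm from the base axis. Payload 3.4 kg.
Tool frame: the origin (TCP) lies at the very end of the fingers, on their centre line; the grasp point (between the pads) lies 19 mm behind it (grip_depth is the distance from the TCP to the grasp point, in mm); z points along the fingers, y is the direction in which the jaws open and shut (so a half turn about z gives the same grasp; the last joint's range is limited). The gripper opens to 85 mm and grips with 20 to 120 N. Pads are 22 mm wide; open, the fingers measure 114 mm over their backs; the gripper's body (76 mm by 85 mm) begins 54 mm behind the grasp point. The pads swing forward as they close: fully open they stand 13 mm farther back than shut.
Start: joints at [1.127, 0.276, 1.505, -0, 1.361, -0.121], TCP at [182.421, 545.331, 231.328] pointing down, gripper open.
Joint ranges: [-2.89, 2.89], [-0.75, 2.08], [0.22, 2.7], [-1.18, 4.32], [0.11, 2.71], [-2.7, 2.7]. Speed limits (rad/s): [2.57, 2.57, 3.14, 3.14, 3.14, 3.14].

## Interface

Orientations are given as a 3x3 rotation matrix whose columns are the frame's x, y, z axes.
In Python, from bench import state, get_image, camera_model, hand_in, grip_depth gives the robot as it stands.
- The arm moves only by the tool carry_out, never from a script. Its argument "commands" is one flat list of numbers, 7 for each row, row after row: the opening, from 0 (shut) to 1 (fully open), then the shift along the world's x, y, z in m, then the turn, a rotation vector about the world's x, y, z in rad. A call has 1 to 5 rows; each row is the pose to reach, as a shift and turn from the pose commanded when the call began; what a row does not reach only later rows make up. A row lasts 1/12 s, in which the tool goes at most 41.7 mm and 7.16 degrees, less where a joint would pass 70% of its speed; a pose out of reach is approached as far as the arm can. A call with a gripper value outside its range is refused whole. The fingers move at their own pace and stop on an object; "newtons" is the grip in N (left out, the last holds). Time passes only in rows, so rows that repeat a pose let the fingers close. It gives the time, the measured TCP pose, the force and the opening at its end, in the units of the state.
- state(): the state, without advancing time (a new reading comes with each control period).
- get_image(name): name is "scene" or "top" or "wrist"; returns the picture (400x640x3 uint8, blue, green, red); there is no depth.
- camera_model(name): a dict with "mtx" (3x3 intrinsics, pixels), "k1" (the pictures are not rectified: a ray, as slopes to the right and down, at radius r is drawn at 1 + k1 r^2 times it, then the intrinsics apply), "position" and "orientation" of the camera in the world; the wrist camera has in their place "hand_eye" (4x4, takes a point from camera to tool coordinates, whose origin is the TCP and whose axes are the flange's). Camera axes: x right, y up, looking along -z (the intrinsics and any distortion apply to the point x, -y, -z); pixel columns grow to the right and rows downward; lengths in mm; the calibration is good to about 2 mm. A picture is of the moment at which its call begins: read the wrist's pose just before it. camera_model takes no time and is no camera call.
- hand_in(): hands the job in, once; it reports no verdict.
The state is a dict: "time_s": time; "qpos": joint angles; "joint_vel": joint speeds; "joint_efforts": joint torques, N m; "eef_pos": TCP position; "eef_rot": TCP orientation; "force": force on the tool from outside, world axes, zero at the start; "torque": the same for the moment, N m; "opening": finger opening in mm.
Only numpy, scipy, OpenCV 4.12 (cv2) and the standard library are available. Lean on these libraries where they do the work, as an engineer would, in place of code of your own. Each camera call takes 0.05 s, during which the arm holds its last target.

## Task

The steel roller has to be held for a run-out check: lower it gently into the two V-heads of the rest, a little short of the end stop, and let go only after the V-heads can be felt carrying it. Then slide it along the V-heads until its end presses lightly on the end stop, without shifting the stop, and let it settle. Finally swing the clamp arm over and press it down until its sprung pad grips the roller with a few newtons and stays so by itself; keep every push under 25 N and leave the glassware and the bottle alone.

Things in the scene. Friction and masses are not known exactly. Their poses are not given: they have to be found in the camera images.
- roller: Loose steel roller: cylinder 32 mm in diameter and 140 mm long with a journal 16 mm in diameter and 10 mm long at each end (160 mm overall, both ends alike), 0.2 to 0.4 kg. It lies on the bench to the robot's right. Origin in its middle on the axis, its x axis along the roller; it may roll, so y and z turn. Left to its weight in the V-heads it drags with up to about 6 N when slid.
- rest: Fixed V-rest on the bench to the robot's left: grey base 257 x 90 x 12 mm carrying two V-heads, an end stop at its far end and a hold-down clamp at its near end; 0.2 m high with the clamp open. Origin under the base on the bench; x runs level along the V-grooves from clamp to stop, y across them, z up.
- v_mid (a point): Midway between the steel 90-degree V-heads (at x = -45 and +45 mm of it, 14 mm thick, 62 mm wide, mouth 48 mm wide; a bar 35 mm below the roller axis joins them). Axes as the rest's. Point fixed to the base: axis of a seated roller at the LOWEST carriage setting, 60 mm up. The heads' real height was set 0 to 8 mm higher and is not measured; find it by feel.
- stop: End stop: steel disc 26 mm across on a block 30 mm wide, top 94 mm above the bench. Origin at the middle of its face, which looks along the rest's -x; axes as the rest's. The roller touches when its middle is 80 mm from the face. It stands 82 to 98 mm from the rest's origin. It slides along x if pushed with more than about 15 N and should stay where it is set.
- clamp: Hold-down arm, a steel bar 14 mm wide, x = -8 to 116 mm, upper face at z = 33 mm. Origin on its hinge, at x = -115, z = 80 mm of the rest, axis along y. Its x points level to the stop when closed and up when open (starts 80 to 92 degrees up); z is its upper side, toward the near end when open. The hinge is stiff (0.35 N m) and stays where left.
- knob_top (a point): Middle of the top of the black press knob near the arm's tip, 24 mm in diameter and 12 mm high on the bar's upper face; at x = 104, z = 45 mm of the clamp, with its axes. It takes about 3.5 N to swing the arm here; a final press of 8 to 12 N is good.
- clamp_pad (a point): Middle of the face of the rubber pad under the arm, 20 mm in diameter; at x = 70, z = 0 mm of the clamp, with its axes (this point does not move with the spring). The pad is sprung: 2.5 N/mm, 6 mm travel. Pressed down it meets the seated roller within 4 degrees of level, and keeps up to about 5 N on it once the press is taken off.
- flask: Bystander: glass flask with a stopper, 68 mm wide, 113 mm high, to the left of the rest. Origin under its middle.
- beaker: Bystander: clear beaker, 54 mm wide, 70 mm high, beyond the roller. Origin under its middle.
- small_bottle: Bystander: small white bottle with a blue cap, 40 mm wide, 75 mm high, beyond the roller. Origin under its middle.

How it is judged (in metres and radians):
On the way, in this order (a step that is already met when the one before it is completed fails the run):
1. the roller, still held in the fingers and short of the stop, has been lowered until the V-heads carry some of it (y of roller in the frame of rest between -0.003 and 0.003 m and z of roller in the frame of rest between 0.056 and 0.072 m and angle between the x axis of roller and the x axis of rest, either way round below 0.05 rad and contact force between roller and rest above 1.5 N and contact force between the fingers and roller above 1 N and contact force between roller and stop below 0.1 N), for 0.1 s.
2. the roller, lying in the V-heads, presses on the end stop (y of roller in the frame of rest between -0.003 and 0.003 m and z of roller in the frame of rest between 0.056 and 0.072 m and angle between the x axis of roller and the x axis of rest, either way round below 0.05 rad and contact force between roller and stop above 1.5 N), for 0.1 s.
At the end, for the whole second after the job is handed in: The roller lies at rest in both V-heads, centred within 2 mm and parallel to them within 1.7 degrees, its end within 3 mm of the stop face, and the clamp pad by itself presses on it with more than 1.5 N; nothing is held (y of roller in the frame of rest between -0.002 and 0.002 m and z of roller in the frame of rest between 0.057 and 0.071 m and angle between the x axis of roller and the x axis of rest, either way round below 0.03 rad and x of roller in the frame of stop between -0.083 and -0.077 m and contact force between clamp and roller above 1.5 N and contact force between the fingers and roller below 0.1 N and contact force between the fingers and clamp below 0.1 N and linear speed of roller below 0.01 m/s); the robot touches nothing.
It fails at once if the roller was forced into the V-heads or against the stop with more than 25 N (contact force between roller and rest above 25 N and contact force between clamp and roller below 0.5 N).
It fails at once if the clamp pressed on the roller with more than 25 N (contact force between clamp and roller above 25 N).
It fails at once if the end stop was shifted by more than 3 mm (distance of stop from where it was at the start of the episode above 0.003 m).
It fails at once if the flask, the beaker or the small bottle was moved by more than 20 mm (distance of any of flask, beaker, small_bottle from where it was at the start of the episode above 0.02 m).
It also fails if it takes over 72 s, if anything falls off the work surface, if the arm or the gripper's body presses on something with over 40 N, if the wrist force passes 120 N, or if a joint passes its speed limit or range.

## Working session

There is one attempt and no reset: what is moved stays moved. The work goes in short steps, Python scripts to look and compute and a tool call to move; the robot and the scene stay as the last step left them, time stands still between calls to the robot, and variables do not carry over. Pictures are saved under pics/ and viewed, and the job is handed in when it is done.

Besides the shell and the picture viewer there is one more tool, called after "Emit:" as name(argument=value, ...) on one line, values as JSON. carry_out: Moves the arm, as the interface text tells. Its arguments: {"type":"object","properties":{"commands":{"type":"array"},"newtons":{"type":"number"}},"required":["commands"]}

```bash
ls; mkdir -p pics; python3 - <<'E'
from bench import *
import cv2,numpy as np
np.set_printoptions(precision=4,suppress=True)
s=state();print(s); print(grip_depth)
for n in ['scene','top','wrist']:
    im=get_image(n);cv2.imwrite(f'pics/{n}0.png',im);print(n,camera_model(n))
E
```

```text
pics
{'time_s': 0.0, 'qpos': array([ 1.127 ,  0.2766,  1.5062,  0.    ,  1.3607, -0.121 ]), 'joint_vel': array([ 0.0008, -0.    , -0.0014, -0.0011,  0.0007,  0.001 ]), 'joint_efforts': array([ -0.001 , -41.6768, -24.5804,  -0.0004,   0.0109,  -0.    ]), 'eef_pos': array([182.1792, 544.822 , 230.4206]), 'eef_rot': array([[-0.9483,  0.3172, -0.0008],
       [ 0.3172,  0.9483, -0.0017],
       [ 0.0002, -0.0018, -1.    ]]), 'force': array([ 0.3418, -0.4294, -0.3187]), 'torque': array([ 0.0189,  0.005 , -0.0447]), 'opening': 85.48792716691369}
18.700000000000003
scene {'mtx': array([[409.1073,   0.    , 316.0579],
       [  0.    , 409.1073, 200.3682],
       [  0.    ,   0.    ,   1.    ]]), 'k1': -0.0782943203585273, 'position': array([-265.4597, -682.5552,  937.3346]), 'orientation': array([[ 0.6801,  0.4438, -0.5835],
       [-0.733 ,  0.4013, -0.5492],
       [-0.0096,  0.8012,  0.5983]])}
top {'mtx': array([[474.9973,   0.    , 318.3611],
       [  0.    , 474.9973, 203.1209],
       [  0.    ,   0.    ,   1.    ]]), 'k1': 0.008513782559356734, 'position': array([ 207.3861,  112.9627, 1704.8361]), 'orientation': array([[-0.0053,  0.9766, -0.2148],
       [-1.    , -0.0051,  0.0013],
       [ 0.0002,  0.2149,  0.9766]])}
wrist {'mtx': array([[282.2335,   0.    , 321.8858],
       [  0.    , 282.2335, 199.3574],
       [  0.    ,   0.    ,   1.    ]]), 'k1': -0.033753310407899965, 'hand_eye': array([[  -0.0009,    0.9623,    0.2719,   69.4972],
       [   1.    ,    0.0012,   -0.0009,    0.003 ],
       [  -0.0011,    0.2719,   -0.9623, -143.3461],
       [   0.    ,    0.    ,    0.    ,    1.    ]])}
```

View pics/scene0.png

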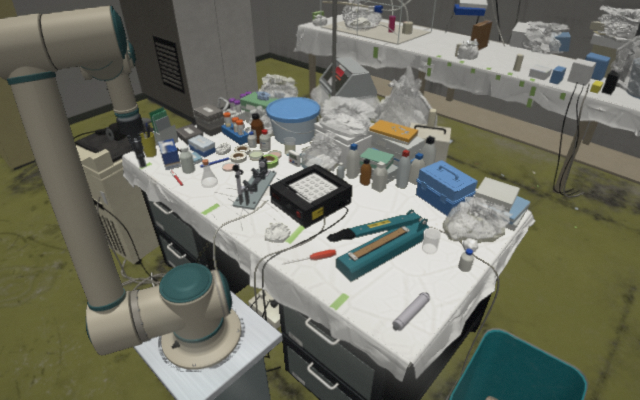

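View pics/top0.png

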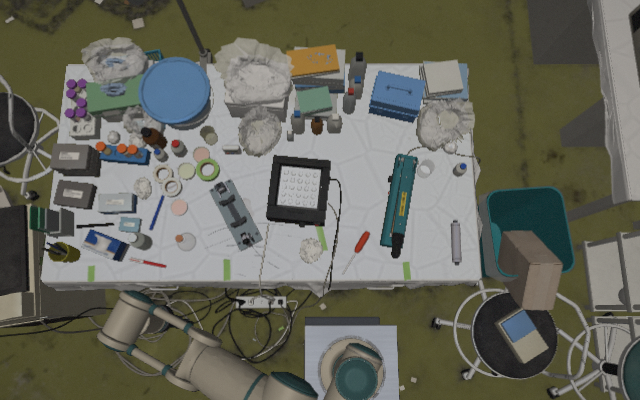

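View pics/wrist0.png

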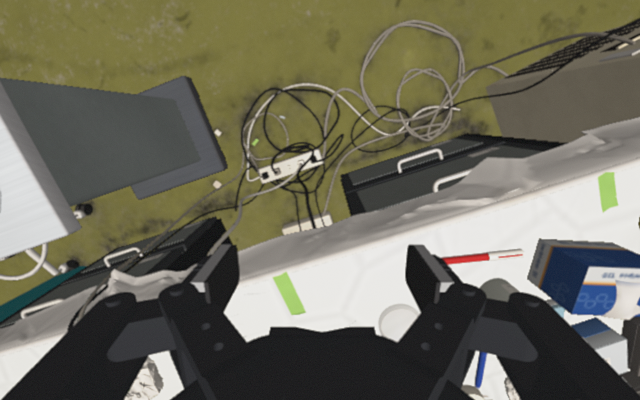

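```bash
cat > h.py <<'E'
import numpy as np, cv2
from bench import *
from scipy.spatial.transform import Rotation as R
np.set_printoptions(precision=4,suppress=True)
def cam(n,s=None):
    m=camera_model(n)
    if n=='wrist':
        s=s or state(); T=m['hand_eye']; Ro=s['eef_rot']
        return m['mtx'],m['k1'],Ro@T[:3,3]+s['eef_pos'],Ro@T[:3,:3]
    return m['mtx'],m['k1'],m['position'],m['orientation']
def proj(c,P):
    M,k,p,O=c; q=(np.atleast_2d(P)-p)@O; x=q[:,0]/-q[:,2]; y=-q[:,1]/-q[:,2]
    f=1+k*(x*x+y*y); return np.c_[M[0,0]*x*f+M[0,2],M[1,1]*y*f+M[1,2]]
def rays(c,uv):
    M,k,p,O=c; uv=np.atleast_2d(np.float64(uv))
    u=cv2.undistortPoints(uv[:,None,:],M,np.array([k,0,0,0.]))[:,0]
    d=np.c_[u[:,0],-u[:,1],-np.ones(len(u))]@O.T
    return p,d/np.linalg.norm(d,axis=1)[:,None]
def plane(c,uv,z):
    p,d=rays(c,uv); return p+d*((z-p[2])/d[:,2])[:,None]
def tri(obs):  # [(cam,uv),...]
    A=np.zeros((3,3));b=np.zeros(3);L=[]
    for c,uv in obs:
        p,d=rays(c,uv);d=d[0];Q=np.eye(3)-np.outer(d,d);A+=Q;b+=Q@p;L.append((Q,p))
    X=np.linalg.solve(A,b); return X,[np.linalg.norm(Q@(X-p)) for Q,p in L]
def crop(im,x0,y0,x1,y1,s,f): cv2.imwrite(f,cv2.resize(im[y0:y1,x0:x1],None,fx=s,fy=s,interpolation=cv2.INTER_CUBIC))
E
python3 - <<'E'
from h import *
t=cv2.imread('pics/top0.png');s=cv2.imread('pics/scene0.png')
a=cv2.resize(t[170:260,195:285],None,fx=6,fy=6,interpolation=cv2.INTER_CUBIC)
cv2.imwrite('pics/ca.png',a)
crop(s,190,140,290,225,7,'pics/cb.png')
crop(s,380,220,500,340,5,'pics/cc.png')
crop(t,410,150,500,280,4.5,'pics/cd.png')
E
```

```text
(no output)
```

View pics/ca.png

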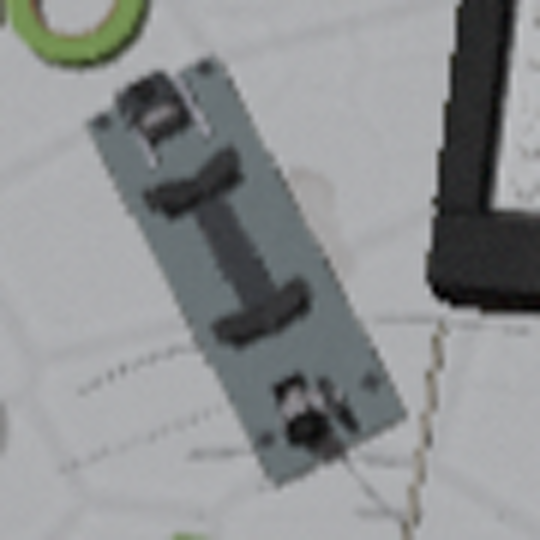

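View pics/cb.png

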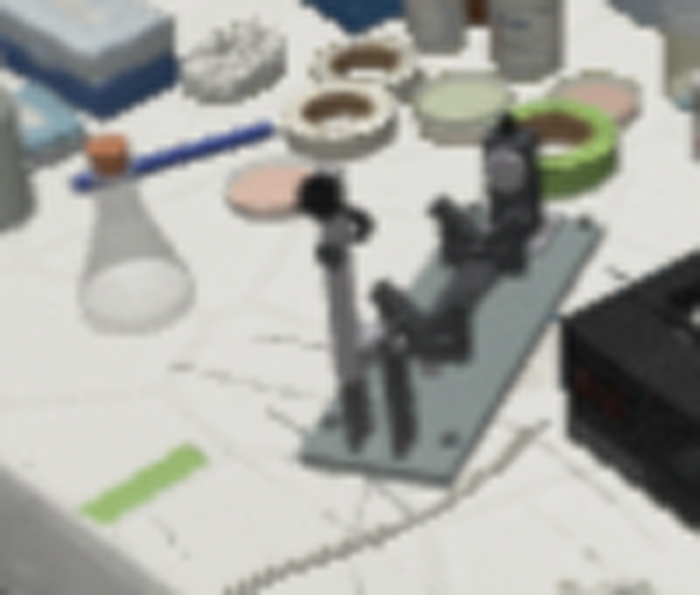

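View pics/cc.png

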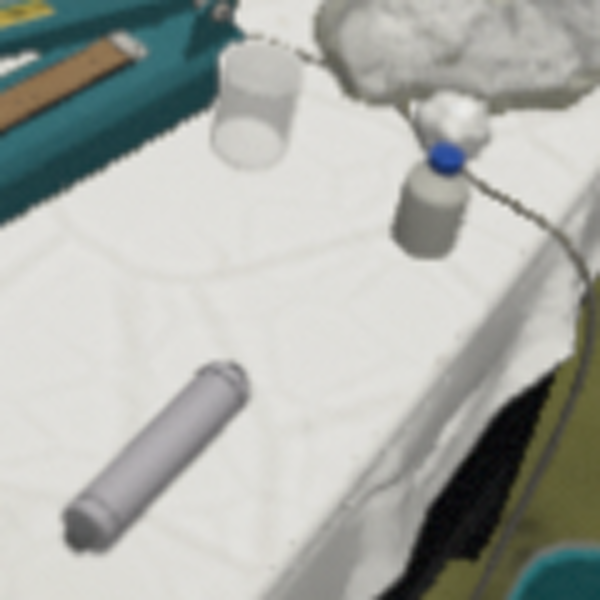

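View pics/cd.png

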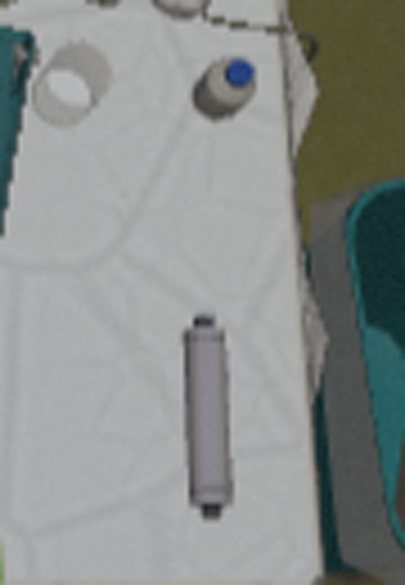

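```bash
python3 - <<'E'
from h import *
c=cam('top')
k=np.array([[90,122],[215,55],[407,413],[272,487]])/6+[195,170]
P=plane(c,k-0.4,12);print(P);print(P.mean(0)); 
d=(P[0]+P[1]-P[2]-P[3]);print('yaw',np.arctan2(d[1],d[0]),np.linalg.norm(d)/2, np.linalg.norm(P[0]-P[1]),np.linalg.norm(P[2]-P[3]))
# roller journal ends
k=np.array([[203,317],[211,518]])/4.5+[410,150]
P=plane(c,k-.4,16);print(P,P.mean(0),np.linalg.norm(P[0]-P[1]),np.arctan2(*(P[0]-P[1])[1::-1]))
for n,u in dict(beaker=(70/4.5+410,105/4.5+150),bottle=(215/4.5+410,100/4.5+150)).items(): print(n,plane(c,u,0))
s=cam('scene'); print('flask',plane(s,(137/7+190,310/7+140),0))
E
```

```text
[[631.4205 509.5069  12.    ]
 [673.4791 434.5676  12.    ]
 [451.0413 312.1021  12.    ]
 [407.1304 391.4859  12.    ]]
[540.7678 411.9156  12.    ]
yaw 0.4938383964861185 253.6728182784655 85.93501779630631 90.71912094604231
[[ 513.7756 -381.2035   16.    ]
 [ 353.3105 -376.6809   16.    ]] [ 433.543  -378.9422   16.    ] 160.52881242986228 -0.02817654317591773
beaker [[ 693.9365 -289.2322    0.    ]]
bottle [[ 697.5726 -409.3936    0.    ]]
flask [[437.4398 575.2132   0.    ]]
```

Emit:
carry_out(commands=[1, 0.015, -0.008, 0.02, 0, 0, -0.12, 1, 0.03, -0.017, 0.04, 0, 0, -0.24, 1, 0.045, -0.025, 0.06, 0, 0, -0.36, 1, 0.06, -0.034, 0.08, 0, 0, -0.48, 1, 0.073, -0.042, 0.09, 0, 0, -0.58])

```text
time_s: 0.57
eef_pos: [256.7, 503.4, 323.7]
eef_rot: [[-0.615, 0.789, 0.002], [0.789, 0.615, 0.003], [0.001, 0.003, -1.0]]
force: [0.4, 1.0, 0.4]
opening: 85.3
```

Emit:
carry_out(commands=[1, 0.015, -0.008, 0, 0, 0, -0.12, 1, 0.03, -0.017, 0, 0, 0, -0.24, 1, 0.045, -0.025, 0, 0, 0, -0.36, 1, 0.06, -0.034, 0, 0, 0, -0.48, 1, 0.073, -0.042, 0, 0, 0, -0.58])

```text
time_s: 0.98
eef_pos: [329.3, 460.6, 321.0]
eef_rot: [[-0.082, 0.997, -0.0], [0.997, 0.082, -0.001], [-0.001, -0.0, -1.0]]
force: [-0.5, 1.0, -0.0]
opening: 85.6
```

Emit:
carry_out(commands=[1, 0.015, -0.008, 0, 0, 0, -0.12, 1, 0.03, -0.017, 0, 0, 0, -0.24, 1, 0.045, -0.025, 0, 0, 0, -0.36, 1, 0.06, -0.034, 0, 0, 0, -0.48, 1, 0.073, -0.042, 0, 0, 0, -0.58])

```text
time_s: 1.4
eef_pos: [402.2, 418.6, 320.9]
eef_rot: [[0.478, 0.879, -0.0], [0.879, -0.478, -0.001], [-0.001, 0.0, -1.0]]
force: [0.0, -0.4, 0.3]
opening: 85.4
```

Emit:
carry_out(commands=[1, 0.015, -0.008, 0, 0, 0, -0.12, 1, 0.03, -0.017, 0, 0, 0, -0.24, 1, 0.045, -0.025, 0, 0, 0, -0.36, 1, 0.06, -0.034, 0, 0, 0, -0.48, 1, 0.073, -0.042, 0, 0, 0, -0.58])

```text
time_s: 1.82
eef_pos: [475.2, 376.6, 320.8]
eef_rot: [[0.881, 0.473, -0.001], [0.473, -0.881, -0.001], [-0.001, 0.0, -1.0]]
force: [-0.6, -0.3, 0.2]
opening: 85.5
```

Emit:
carry_out(commands=[1, 0, 0, 0, 0, 0, 0, 1, 0, 0, 0, 0, 0, 0])

```text
time_s: 1.98
eef_pos: [474.5, 377.0, 320.7]
eef_rot: [[0.878, 0.479, -0.001], [0.479, -0.878, -0.0], [-0.001, -0.0, -1.0]]
force: [-0.2, 0.2, -0.1]
opening: 85.1
```

```bash
python3 - <<'E'
from h import *
import pickle
s=state();print(s['time_s'],s['eef_pos'],s['eef_rot'],s['force'],s['qpos'])
im=get_image('wrist');cv2.imwrite('pics/w1.png',im);pickle.dump(s,open('w1.pkl','wb'))
cv2.imwrite('pics/w1b.png',cv2.resize(im,None,fx=1.25,fy=1.25))
E
```

```text
1.9833 [474.4934 377.0349 320.7029] [[ 0.8777  0.4792 -0.0015]
 [ 0.4792 -0.8777 -0.0003]
 [-0.0015 -0.0004 -1.    ]] [-0.1672  0.2476 -0.1487] [0.5564 0.2911 1.2665 0.0005 1.5855 1.6275]
```

View pics/w1b.png

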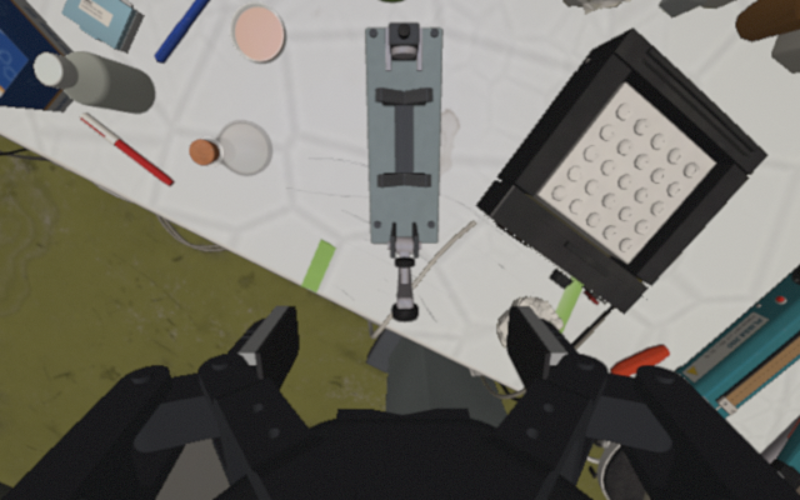

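```bash
python3 - <<'E'
from h import *
im=cv2.imread('pics/w1.png')
crop(im,280,10,370,200,4,'pics/w1c.png')
crop(im,285,170,360,265,6,'pics/w1d.png')
E
```

```text
(no output)
```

View pics/w1c.png

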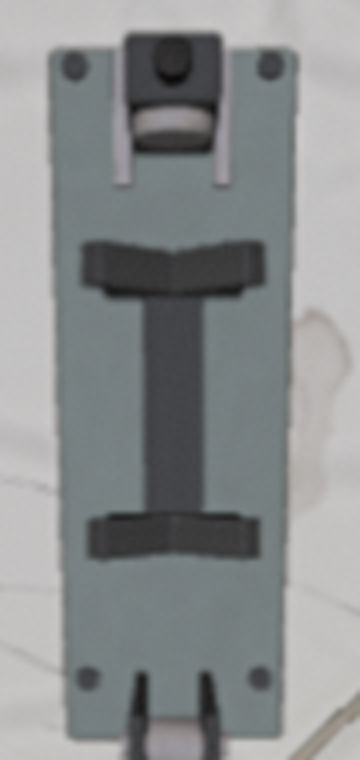

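View pics/w1d.png

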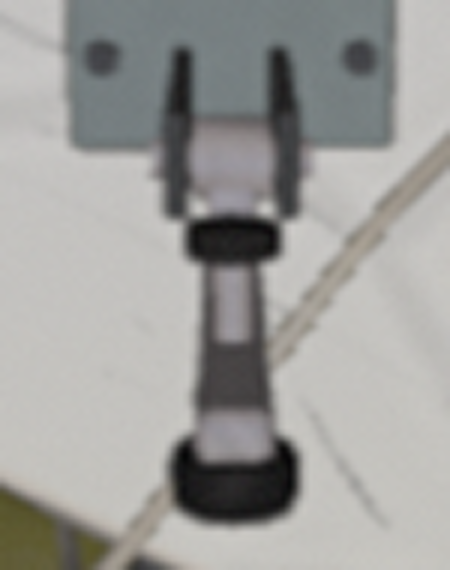

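Emit:
carry_out(commands=[1, 0.018, 0.009, -0.01, 0, 0, 0, 1, 0.036, 0.018, -0.02, 0, 0, 0, 1, 0.053, 0.028, -0.04, 0, 0, 0, 1, 0.07, 0.038, -0.05, 0, 0, 0, 1, 0.07, 0.038, -0.05, 0, 0, 0])

```text
time_s: 2.45
eef_pos: [545.0, 416.9, 267.1]
eef_rot: [[0.877, 0.481, -0.004], [0.481, -0.877, -0.002], [-0.004, -0.0, -1.0]]
force: [-0.6, 1.1, 0.0]
opening: 85.8
```

Emit:
carry_out(commands=[1, 0.0, 0.0, 0.0, 0, 0, 0])

```text
time_s: 2.53
eef_pos: [543.3, 416.0, 269.8]
eef_rot: [[0.877, 0.48, -0.003], [0.48, -0.877, -0.001], [-0.003, -0.0, -1.0]]
force: [0.2, -0.5, -0.8]
opening: 85.5
```

```bash
python3 - <<'E'
from h import *
import pickle
s=state();print(s['time_s'],s['eef_pos'],s['joint_vel'])
im=get_image('wrist');cv2.imwrite('pics/w2.png',im);pickle.dump(s,open('w2.pkl','wb'))
cv2.imwrite('pics/w2b.png',cv2.resize(im,None,fx=1.25,fy=1.25))
E
```

```text
2.5333 [543.3365 415.9526 269.8389] [-0.0011 -0.0419 -0.0063 -0.0016  0.0124  0.004 ]
```

View pics/w2b.png

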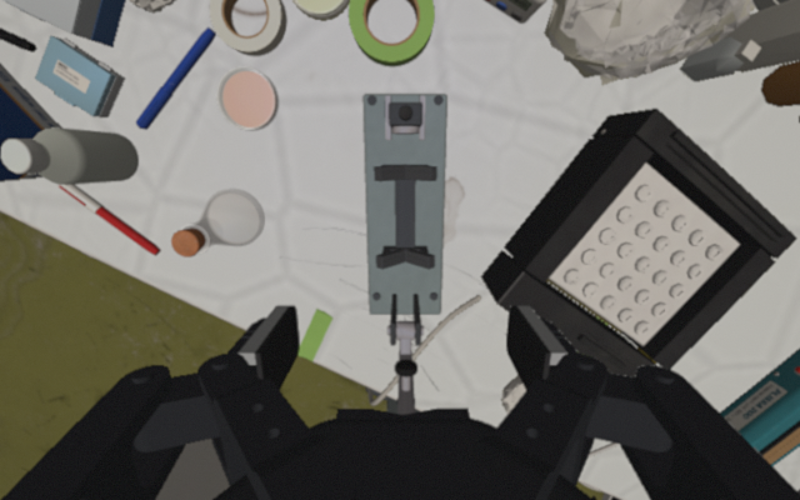

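```bash
python3 - <<'E'
from h import *
import pickle
s=pickle.load(open('w1.pkl','rb'));c=cam('wrist',s)
f=lambda k:(np.array(k)+.5)/4-.5+[280,10]
P=plane(c,f([[50,50],[298,50],[283,738],[67,738]]),12)
print(P,P.mean(0)); 
def an(P):
    d=(P[0]+P[1]-P[2]-P[3])/2;l=(P[0]+P[3]-P[1]-P[2])/2;print('yaw',np.arctan2(d[1],d[0]),'yawy',np.arctan2(-l[0],l[1]),np.linalg.norm(d),np.linalg.norm(l))
an(P)
# V-heads: mid of v line (170,250)top..; 
for z in (60,68): print(plane(c,f([[173,270],[174,535]]),z))
im=cv2.imread('pics/w2.png');crop(im,280,65,370,265,4,'pics/w2c.png')
E
```

```text
[[632.5792 512.8714  12.    ]
 [674.9439 435.0273  12.    ]
 [452.0963 312.3627  12.    ]
 [409.2579 390.9086  12.    ]] [542.2193 412.7925  12.    ]
yaw 0.5015251704353091 yawy 0.49885163467340543 254.4156311021456 89.04691836327048
[[582.9749 435.7942  60.    ]
 [506.5712 393.6852  60.    ]]
[[582.0265 435.29    68.    ]
 [507.1359 394.015   68.    ]]
```

View pics/w2c.png

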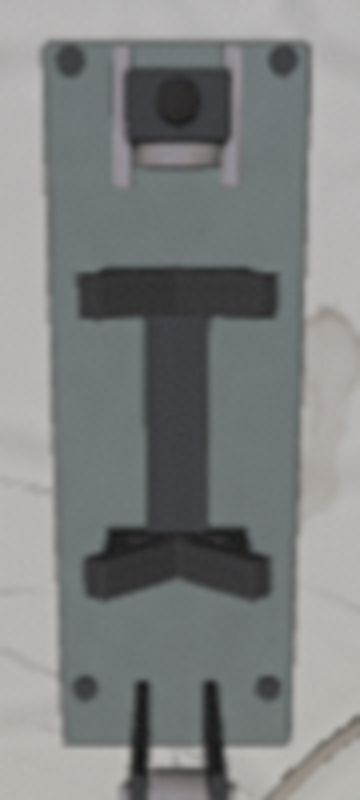

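```bash
python3 - <<'E'
from h import *
import pickle
def an(P):
    d=(P[0]+P[1]-P[2]-P[3])/2;l=(P[0]+P[3]-P[1]-P[2])/2;print('ctr',P.mean(0),'yaw',np.arctan2(d[1],d[0]),'yawy',np.arctan2(-l[0],l[1]),np.linalg.norm(d),np.linalg.norm(l))
c1=cam('wrist',pickle.load(open('w1.pkl','rb')));c2=cam('wrist',pickle.load(open('w2.pkl','rb')))
f1=lambda k:(np.array(k)+.5)/4-.5+[280,10]
f2=lambda k:(np.array(k)+.5)/4-.5+[280,65]
an(plane(c1,f1([[50,50],[298,50],[283,738],[67,738]]),12))
an(plane(c2,f2([[44,43],[310,43],[293,745],[64,745]]),12))
O=np.array([542.,412.8,0]);yaw=.4985
Rr=np.array([[np.cos(yaw),np.sin(yaw),0],[-np.sin(yaw),np.cos(yaw),0],[0,0,1]])
loc=lambda P:(np.atleast_2d(P)-O)@Rr.T
print('bolts1',loc(plane(c1,f1([[74,66],[269,66],[261,679],[88,679]]),14)))
print('bolts2',loc(plane(c2,f2([[70,61],[283,61],[267,688],[85,688]]),14)))
print('bar1',loc(plane(c1,f1([[143,400],[205,400]]),30)));print('bar2',loc(plane(c2,f2([[147,420],[210,420]]),30)))
for z in(60,66,70):
  print('head far 2 top corners',z,loc(plane(c2,f2([[78,275],[278,275],[276,318],[79,318]]),z)))
  print('head near 1',loc(plane(c1,f1([[88,516],[260,516],[260,558],[90,558]]),z)))
print('stop top 1 at94',loc(plane(c1,f1([[128,32],[222,32],[218,104],[126,104]]),94)))
print('stop top 2 at94',loc(plane(c2,f2([[124,67],[231,67],[231,141],[126,141]]),94)))
print('disc1 top edge z?',loc(plane(c1,f1([[136,115],[211,115],[173,134]]),75)))
print('disc2 ',loc(plane(c2,f2([[135,150],[223,150],[178,166]]),75)))
E
```

```text
ctr [542.2193 412.7925  12.    ] yaw 0.5015251704353091 yawy 0.49885163467340543 254.4156311021456 89.04691836327048
ctr [542.2962 412.8986  12.    ] yaw 0.5043051122454422 yawy 0.5004639058228729 254.10070110629096 88.63182079287637
bolts1 [[ 121.6037   35.9461   14.    ]
 [ 121.5919  -33.6251   14.    ]
 [-101.6636  -35.3965   14.    ]
 [-101.7136   34.9056   14.    ]]
bolts2 [[ 121.4471   35.9491   14.    ]
 [ 121.5579  -34.2764   14.    ]
 [-101.6755  -34.5293   14.    ]
 [-101.8356   35.0791   14.    ]]
bar1 [[  6.3059  11.5438  30.    ]
 [  6.3132 -11.2504  30.    ]]
bar2 [[  4.5386  10.6292  30.    ]
 [  4.5812 -10.9595  30.    ]]
head far 2 top corners 60 [[ 54.5791  30.9124  60.    ]
 [ 54.6902 -30.1689  60.    ]
 [ 41.718  -29.9002  60.    ]
 [ 41.6053  30.8566  60.    ]]
head near 1 [[-33.6712  30.3612  60.    ]
 [-33.6424 -30.035   60.    ]
 [-48.2692 -30.3467  60.    ]
 [-48.3021  29.9216  60.    ]]
head far 2 top corners 66 [[ 54.8771  30.4298  66.    ]
 [ 54.9863 -29.6131  66.    ]
 [ 42.2347 -29.3489  66.    ]
 [ 42.1238  30.375   66.    ]]
head near 1 [[-33.2788  29.
[... 166 characters left out ...]
5.1837 -29.2426  70.    ]
 [ 42.5791 -28.9815  70.    ]
 [ 42.4695  30.0539  70.    ]]
head near 1 [[-33.0172  29.6378  70.    ]
 [-32.9891 -29.2633  70.    ]
 [-47.2538 -29.5672  70.    ]
 [-47.2859  29.2091  70.    ]]
stop top 1 at94 [[107.6503  13.8401  94.    ]
 [107.648  -13.5585  94.    ]
 [ 88.4745 -12.5885  94.    ]
 [ 88.4774  14.585   94.    ]]
stop top 2 at94 [[110.0625  15.0203  94.    ]
 [110.1079 -13.212   94.    ]
 [ 91.4961 -13.4965  94.    ]
 [ 91.4484  14.6394  94.    ]]
disc1 top edge z? [[ 90.2673  12.19    75.    ]
 [ 90.2663 -11.1478  75.    ]
 [ 84.84     0.6701  75.    ]]
disc2  [[ 90.1638  12.8199  75.    ]
 [ 90.2068 -12.2127  75.    ]
 [ 85.8227   0.5719  75.    ]]
```

Emit:
carry_out(commands=[1, -0.009, -0.04, 0, 0, 0, -0.026, 1, -0.019, -0.08, 0, 0, 0, -0.053, 1, -0.028, -0.12, 0, 0, 0, -0.08, 1, -0.038, -0.16, 0, 0, 0, -0.106, 1, -0.047, -0.199, 0, 0, 0, -0.132])

```text
time_s: 3.0
eef_pos: [495.3, 214.9, 273.0]
eef_rot: [[0.933, 0.359, 0.002], [0.359, -0.933, 0.0], [0.002, 0.0, -1.0]]
force: [0.4, -0.1, -0.2]
opening: 85.5
```

Emit:
carry_out(commands=[1, -0.009, -0.04, 0, 0, 0, -0.026, 1, -0.019, -0.08, 0, 0, 0, -0.053, 1, -0.028, -0.12, 0, 0, 0, -0.08, 1, -0.038, -0.16, 0, 0, 0, -0.106, 1, -0.047, -0.199, 0, 0, 0, -0.132])

```text
time_s: 3.42
eef_pos: [448.4, 16.3, 273.1]
eef_rot: [[0.972, 0.233, 0.003], [0.233, -0.972, -0.0], [0.003, 0.001, -1.0]]
force: [1.0, -1.1, 0.4]
opening: 85.6
```

Emit:
carry_out(commands=[1, -0.009, -0.04, 0, 0, 0, -0.026, 1, -0.019, -0.08, 0, 0, 0, -0.053, 1, -0.028, -0.12, 0, 0, 0, -0.08, 1, -0.038, -0.16, 0, 0, 0, -0.106, 1, -0.047, -0.199, 0, 0, 0, -0.132])

```text
time_s: 3.83
eef_pos: [401.8, -182.5, 273.1]
eef_rot: [[0.995, 0.103, 0.003], [0.103, -0.995, -0.002], [0.003, 0.002, -1.0]]
force: [0.8, -0.6, -0.1]
opening: 85.7
```

Emit:
carry_out(commands=[1, -0.009, -0.04, -0.01, 0, 0, -0.026, 1, -0.019, -0.08, -0.02, 0, 0, -0.053, 1, -0.028, -0.12, -0.03, 0, 0, -0.08, 1, -0.038, -0.16, -0.04, 0, 0, -0.106, 1, -0.047, -0.198, -0.04, 0, 0, -0.132])

```text
time_s: 4.25
eef_pos: [354.7, -379.4, 231.3]
eef_rot: [[1.0, -0.03, -0.0], [-0.03, -1.0, 0.001], [-0.0, -0.001, -1.0]]
force: [0.8, 0.4, 0.2]
opening: 85.5
```

Emit:
carry_out(commands=[1, 0, 0, 0, 0, 0, 0, 1, 0, 0, 0, 0, 0, 0, 1, 0, 0, 0, 0, 0, 0])

```text
time_s: 4.5
eef_pos: [356.2, -378.6, 232.4]
eef_rot: [[1.0, -0.029, 0.001], [-0.029, -1.0, -0.0], [0.001, 0.0, -1.0]]
force: [1.3, 0.4, 0.7]
opening: 85.2
```

```bash
python3 - <<'E'
from h import *
import pickle
s=state();print(s['time_s'],s['eef_pos'],s['eef_rot'],s['joint_vel'],s['force'])
im=get_image('wrist');cv2.imwrite('pics/w3.png',im);pickle.dump(s,open('w3.pkl','wb'))
cv2.imwrite('pics/w3b.png',cv2.resize(im,None,fx=1.25,fy=1.25))
E
```

```text
4.5 [ 356.2304 -378.6497  232.364 ] [[ 0.9996 -0.0291  0.001 ]
 [-0.0291 -0.9996 -0.0002]
 [ 0.001   0.0001 -1.    ]] [ 0.025  -0.0093  0.0117 -0.0012 -0.004   0.0007] [1.2679 0.4248 0.699 ]
```

View pics/w3b.png

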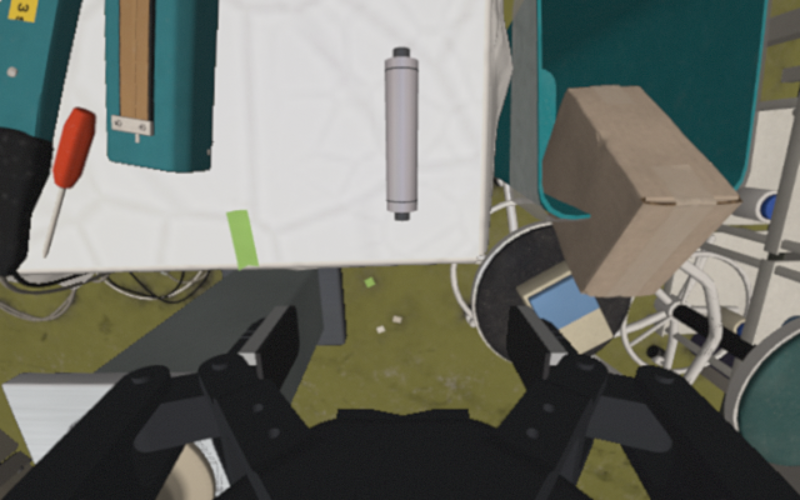

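```bash
python3 - <<'E'
from h import *
import pickle
c=cam('wrist',pickle.load(open('w3.pkl','rb')))
k=np.array([[402,47],[402,220],[386.5,130],[417.5,130]])/1.25-.1
P=plane(c,k[:2],16);print(P,P.mean(0),np.linalg.norm(P[0]-P[1]),np.arctan2(*(P[0]-P[1])[1::-1]))
P=plane(c,k[2:],16);print(P,P.mean(0))
E
```

```text
[[ 516.6577 -382.386    16.    ]
 [ 354.6663 -377.4689   16.    ]] [ 435.662  -379.9274   16.    ] 162.06600870222684 -0.030344713445062645
[[ 443.902  -365.1235   16.    ]
 [ 442.9964 -395.2043   16.    ]] [ 443.4492 -380.1639   16.    ]
```

Emit:
carry_out(commands=[1, 0.02, 0, -0.03, 0, 0, 0, 1, 0.04, -0.001, -0.06, 0, 0, 0, 1, 0.06, -0.001, -0.09, 0, 0, 0, 1, 0.079, -0.0015, -0.12, 0, 0, 0, 1, 0.079, -0.0015, -0.155, 0, 0, 0], newtons=60)

```text
time_s: 4.97
eef_pos: [440.5, -380.6, 77.3]
eef_rot: [[1.0, -0.025, 0.006], [-0.025, -1.0, -0.004], [0.006, 0.004, -1.0]]
force: [0.7, -0.6, 0.4]
opening: 85.7
```

Emit:
carry_out(commands=[1, 0, 0, -0.03, 0, 0, 0, 1, 0, 0, -0.05, 0, 0, 0, 1, 0, 0, -0.058, 0, 0, 0, 1, 0, 0, -0.058, 0, 0, 0])

```text
time_s: 5.3
eef_pos: [435.1, -378.7, 17.2]
eef_rot: [[1.0, -0.027, -0.002], [-0.027, -1.0, 0.003], [-0.002, -0.003, -1.0]]
force: [0.1, 0.4, -0.2]
opening: 85.5
```

```bash
python3 - <<'E'
from h import *
s=state();print(s['time_s'],s['eef_pos'],s['eef_rot'][0],s['force'])
im=get_image('wrist');cv2.imwrite('pics/w4b.png',im)
E
```

```text
5.3 [ 435.0966 -378.6519   17.2431] [ 0.9996 -0.0269 -0.0023] [ 0.1152  0.3883 -0.2282]
```

View pics/w4b.png

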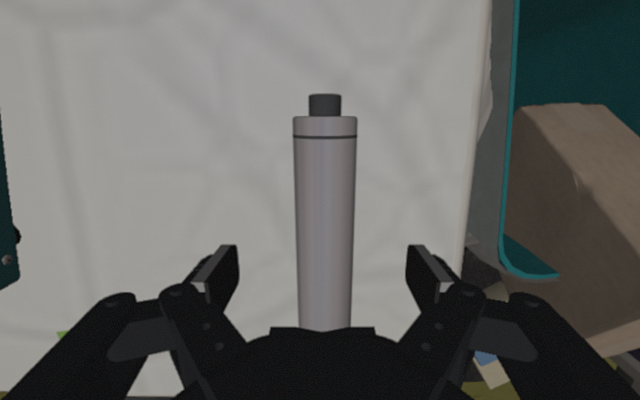

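Emit:
carry_out(commands=[1, 0, -0.0005, -0.008, 0, 0, 0, 1, 0, -0.001, -0.0135, 0, 0, 0, 1, 0, -0.001, -0.0135, 0, 0, 0, 1, 0, -0.001, -0.0135, 0, 0, 0])

```text
time_s: 5.68
eef_pos: [435.5, -382.4, 5.3]
eef_rot: [[1.0, -0.029, 0.0], [-0.029, -1.0, -0.001], [0.0, 0.001, -1.0]]
force: [0.2, 0.2, 0.2]
opening: 85.3
```

Emit:
carry_out(commands=[0.5, 0, 0, 0, 0, 0, 0, 0.4, 0, 0, 0, 0, 0, 0, 0.3, 0, 0, 0, 0, 0, 0, 0.2, 0, 0, 0, 0, 0, 0, 0.2, 0, 0, 0, 0, 0, 0], newtons=50)

```text
time_s: 6.1
eef_pos: [435.5, -382.1, 5.2]
eef_rot: [[1.0, -0.029, 0.0], [-0.029, -1.0, 0.0], [0.0, -0.0, -1.0]]
force: [0.4, 0.8, 1.5]
opening: 29.9
```

Emit:
carry_out(commands=[0.2, 0, 0, 0, 0, 0, 0, 0.2, 0, 0, 0, 0, 0, 0, 0.2, 0, 0, 0, 0, 0, 0])

```text
time_s: 6.35
eef_pos: [435.4, -382.1, 5.1]
eef_rot: [[1.0, -0.029, 0.0], [-0.029, -1.0, -0.0], [0.0, 0.0, -1.0]]
force: [-1.0, 1.1, 5.8]
opening: 30.0
```

```bash
python3 - <<'E'
from h import *
s=state();print(s['time_s'],s['eef_pos'],s['eef_rot'][0],s['force'],s['torque'],s['opening'])
im=get_image('wrist');crop(im,160,60,480,340,2.4,'pics/w5.png')
E
```

```text
6.35 [ 435.4496 -382.0605    5.1429] [ 0.9996 -0.0292  0.0001] [-1.0009  1.0704  5.7644] [ 0.2604  0.0377 -0.027 ] 30.02295637617817
```

View pics/w5.png

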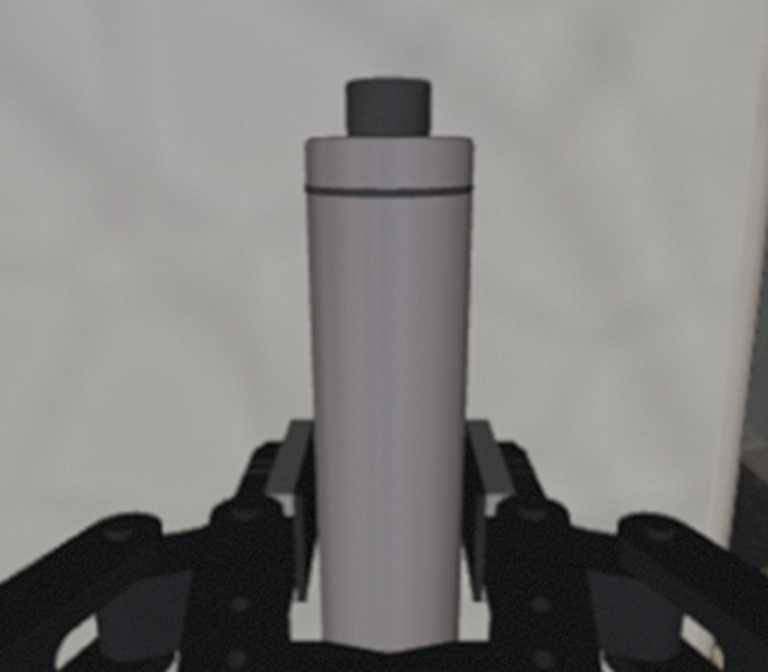

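Emit:
carry_out(commands=[0.2, 0, 0, 0.004, 0, 0, 0, 0.2, 0, 0, 0.01, 0, 0, 0, 0.2, 0, 0, 0.02, 0, 0, 0, 0.2, 0, 0, 0.02, 0, 0, 0])

```text
time_s: 6.73
eef_pos: [436.3, -383.2, 26.5]
eef_rot: [[1.0, -0.029, 0.002], [-0.029, -1.0, -0.002], [0.002, 0.002, -1.0]]
force: [-0.4, -0.4, -1.8]
opening: 30.2
```

```bash
python3 - <<'E'
from h import *
s=state();print(s['time_s'],s['eef_pos'],s['eef_rot'][0],s['force'],s['torque'],s['opening'])
im=get_image('wrist');crop(im,160,60,480,340,2.4,'pics/w6.png')
for i in range(1):
  im=get_image('scene');crop(im,330,240,480,370,5,'pics/s6.png'); print(state()['force'])
E
```

```text
6.7333 [ 436.2683 -383.1934   26.4751] [ 0.9996 -0.0292  0.002 ] [-0.4204 -0.4294 -1.7976] [-0.0249 -0.0645  0.0207] 30.249663065497597
[ 0.3566 -0.5638 -3.2099]
```

View pics/w6.png

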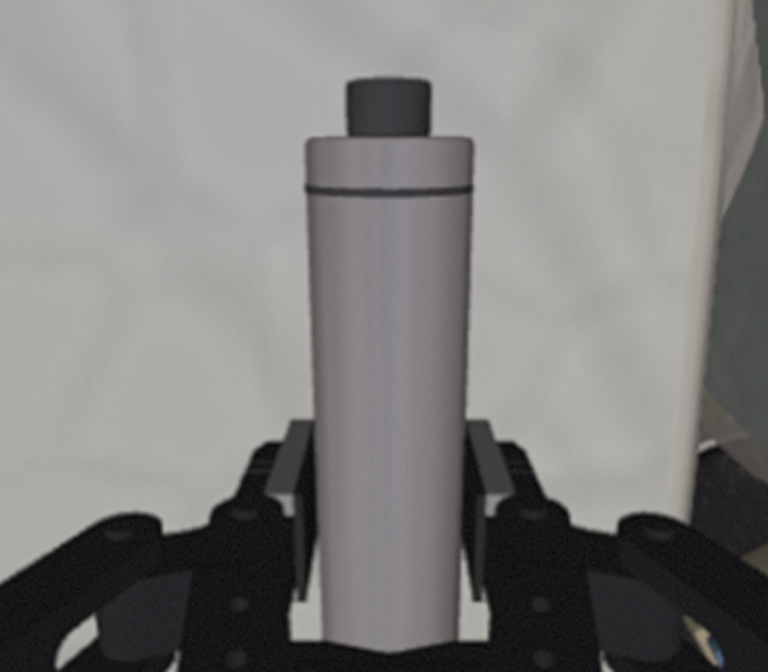

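View pics/s6.png

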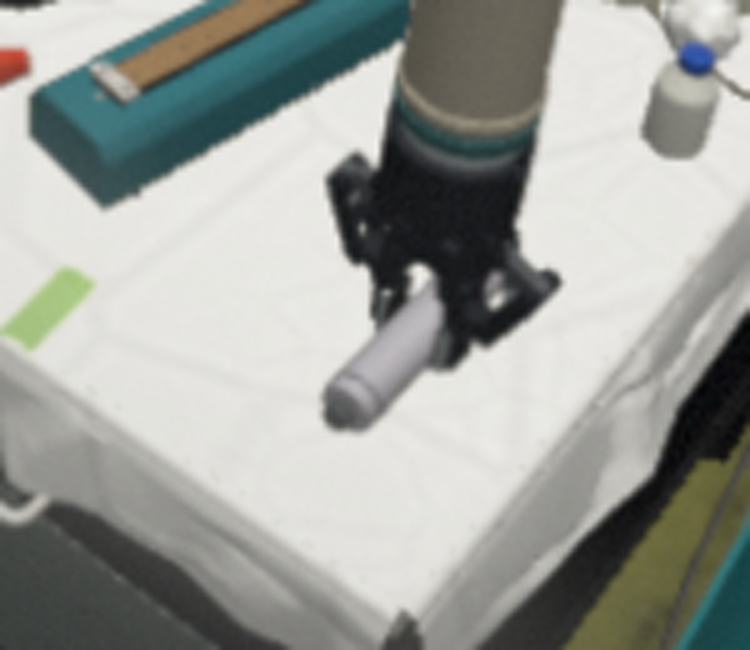

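```bash
python3 - <<'E'
from h import *
T=camera_model('wrist')['hand_eye'];m=camera_model('wrist')
c=(m['mtx'],m['k1'],T[:3,3],T[:3,:3])
f=lambda k:(np.array(k)+.5)/2.4-.5+[160,60]
for z in(-9,-11,-13):
    print(z,plane(c,f([[388,78],[347,110],[431,110],[305,160],[473,160],[314,380],[468,380],[324,620],[458,620]]),z)[:,:2].round(1).tolist())
    print('journal end top',plane(c,f([[388,78]]),z-8), 'shoulder',plane(c,f([[388,137]]),z-16))
E
```

```text
-9 [[80.6, -0.5], [74.9, -8.3], [74.9, 7.6], [65.7, -16.5], [65.7, 15.8], [20.9, -16.2], [20.8, 16.2], [-39.2, -15.8], [-39.2, 15.8]]
journal end top [[ 79.9279  -0.4804 -17.    ]] shoulder [[ 69.8392  -0.4693 -25.    ]]
-11 [[80.5, -0.5], [74.8, -8.1], [74.8, 7.5], [65.8, -16.3], [65.8, 15.6], [21.6, -15.9], [21.6, 16.0], [-37.6, -15.5], [-37.6, 15.6]]
journal end top [[ 79.7523  -0.4744 -19.    ]] shoulder [[ 69.8222  -0.463  -27.    ]]
-13 [[80.3, -0.5], [74.7, -8.0], [74.7, 7.4], [65.8, -16.0], [65.8, 15.4], [22.3, -15.7], [22.3, 15.7], [-36.0, -15.3], [-36.0, 15.4]]
journal end top [[ 79.5767  -0.4684 -21.    ]] shoulder [[ 69.8052  -0.4568 -29.    ]]
```

Emit:
carry_out(commands=[0.2, 0, 0.01, 0.04, 0, 0, 0, 0.2, 0, 0.03, 0.08, 0, 0, 0.03, 0.2, 0.005, 0.06, 0.12, 0, 0, 0.06, 0.2, 0.01, 0.09, 0.14, 0, 0, 0.09, 0.2, 0.016, 0.12, 0.16, 0, 0, 0.12])

```text
time_s: 7.25
eef_pos: [451.4, -262.4, 186.3]
eef_rot: [[0.996, 0.09, 0.001], [0.09, -0.996, -0.001], [0.001, 0.002, -1.0]]
force: [1.1, 0.9, -3.9]
opening: 30.2
```

Emit:
carry_out(commands=[0.2, 0.006, 0.035, 0.02, 0, 0, 0.025, 0.2, 0.012, 0.07, 0.04, 0, 0, 0.05, 0.2, 0.018, 0.105, 0.05, 0, 0, 0.075, 0.2, 0.024, 0.14, 0.05, 0, 0, 0.1, 0.2, 0.03, 0.175, 0.05, 0, 0, 0.125])

```text
time_s: 7.67
eef_pos: [481.4, -86.1, 235.3]
eef_rot: [[0.977, 0.215, 0.002], [0.215, -0.977, -0.001], [0.002, 0.001, -1.0]]
force: [0.7, -0.5, -4.5]
opening: 30.3
```

Emit:
carry_out(commands=[0.2, 0.006, 0.037, 0, 0, 0, 0.025, 0.2, 0.012, 0.075, 0, 0, 0, 0.05, 0.2, 0.018, 0.112, 0, 0, 0, 0.075, 0.2, 0.024, 0.15, 0, 0, 0, 0.1, 0.2, 0.03, 0.188, 0, 0, 0, 0.125])

```text
time_s: 8.08
eef_pos: [510.8, 102.1, 234.2]
eef_rot: [[0.942, 0.335, -0.001], [0.335, -0.942, -0.0], [-0.001, 0.0, -1.0]]
force: [1.2, -0.3, -2.8]
opening: 30.2
```

Emit:
carry_out(commands=[0.2, 0.005, 0.036, 0, 0, 0, 0.03, 0.2, 0.01, 0.072, 0, 0, 0, 0.06, 0.2, 0.015, 0.107, 0, 0, 0, 0.1, 0.2, 0.02, 0.142, 0, 0, 0, 0.13, 0.2, 0.024, 0.175, 0, 0, 0, 0.158])

```text
time_s: 8.5
eef_pos: [535.0, 277.3, 233.9]
eef_rot: [[0.877, 0.48, -0.001], [0.48, -0.877, -0.0], [-0.001, -0.0, -1.0]]
force: [0.7, -0.6, -2.5]
opening: 30.0
```

Emit:
carry_out(commands=[0.2, 0.001, 0.035, 0, 0, 0, 0, 0.2, 0.002, 0.07, 0, 0, 0, 0, 0.2, 0.003, 0.105, 0, 0, 0, 0, 0.2, 0.004, 0.134, 0, 0, 0, 0, 0.2, 0.004, 0.134, 0, 0, 0, 0])

```text
time_s: 8.92
eef_pos: [538.5, 415.6, 232.8]
eef_rot: [[0.876, 0.482, -0.001], [0.482, -0.876, 0.004], [0.001, -0.004, -1.0]]
force: [-0.0, -1.3, -2.9]
opening: 30.8
```

Emit:
carry_out(commands=[0.2, 0, 0, 0, 0, 0, 0, 0.2, 0, 0, 0, 0, 0, 0])

```text
time_s: 9.08
eef_pos: [538.9, 408.6, 233.5]
eef_rot: [[0.878, 0.479, -0.001], [0.479, -0.878, -0.002], [-0.002, 0.001, -1.0]]
force: [0.7, -0.0, -3.6]
opening: 30.2
```

```bash
python3 - <<'E'
from h import *
s=state();print(s['time_s'],s['eef_pos'],s['eef_rot'],s['force'],s['torque'],s['opening'])
im=get_image('wrist');cv2.imwrite('pics/w7.png',im);cv2.imwrite('pics/w7b.png',cv2.resize(im,None,fx=1.25,fy=1.25))
f=[]
for i in range(3):
  get_image('scene');f.append(state()['force'])
print(np.mean(f,0))
E
```

```text
9.0833 [538.8639 408.629  233.4908] [[ 0.8779  0.4788 -0.0015]
 [ 0.4788 -0.8779 -0.0021]
 [-0.0023  0.0012 -1.    ]] [ 0.6877 -0.0372 -3.5834] [ 0.0208 -0.0286 -0.0249] 30.247746672577605
[-0.1981 -0.3823 -2.9997]
```

View pics/w7b.png

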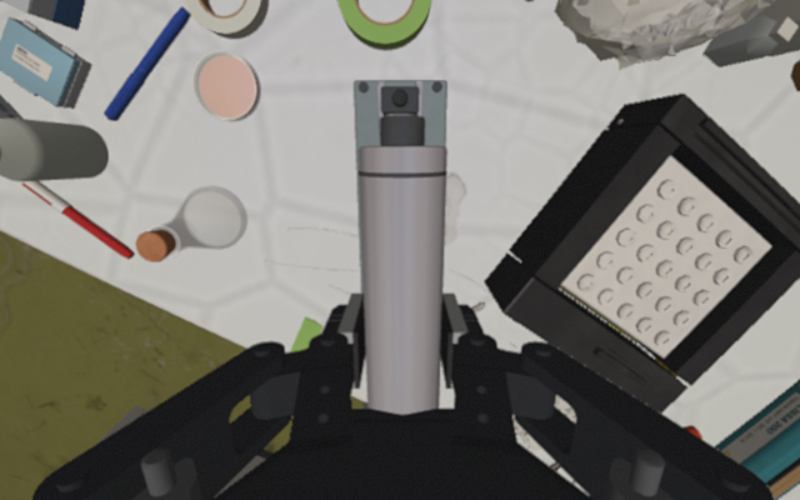

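```bash
cat > st.py <<'E'
from h import *
s=state();u=np.array([.8761,.4821]);V=np.array([545.3,414.9]);d=s['eef_pos'][:2]-V
f=s['force']
print('t',round(s['time_s'],2),'pos',s['eef_pos'].round(2),'yaw',np.arctan2(s['eef_rot'][1,0],s['eef_rot'][0,0]).round(4),'rest xy',(d@u).round(2),(d@[-u[1],u[0]]).round(2),'F rest',(f[:2]@u).round(2),(f[:2]@[-u[1],u[0]]).round(2),f[2].round(2),'T',s['torque'].round(3),'op',s['opening'].round(1),'vmax',abs(s['joint_vel']).max().round(4))
E
python3 st.py
```

```text
Traceback (most recent call last):
  File "st.py", line 4, in <module>
    print('t',round(s['time_s'],2),'pos',s['eef_pos'].round(2),'yaw',np.arctan2(s['eef_rot'][1,0],s['eef_rot'][0,0]).round(4),'rest xy',(d@u).round(2),(d@[-u[1],u[0]]).round(2),'F rest',(f[:2]@u).round(2),(f[:2]@[-u[1],u[0]]).round(2),f[2].round(2),'T',s['torque'].round(3),'op',s['opening'].round(1),'vmax',abs(s['joint_vel']).max().round(4))
                                                                                                                                                                                                                                                                                       ^^^^^^^^^^^^^^^^^^
AttributeError: 'float' object has no attribute 'round'
```

```bash
sed -i "s/s\['opening'\].round(1)/round(s['opening'],1)/" st.py; python3 st.py
```

```text
t 9.28 pos [539.48 407.98 234.64] yaw 0.4973 rest xy -8.44 -3.26 F rest 0.09 0.42 -2.77 T [-0.034  0.073  0.012] op 30.2 vmax 0.0044
```

Emit:
carry_out(commands=[0.2, 0, 0, 0, 0, 0, 0, 0.2, 0, 0, 0, 0, 0, 0])

```text
time_s: 9.45
eef_pos: [539.5, 408.5, 234.8]
eef_rot: [[0.879, 0.477, 0.0], [0.477, -0.879, 0.0], [0.0, 0.0, -1.0]]
force: [-0.1, 0.6, -3.3]
opening: 30.7
```

```bash
python3 st.py; python3 st.py
```

```text
t 9.45 pos [539.53 408.53 234.8 ] yaw 0.4977 rest xy -8.12 -2.8 F rest 0.24 0.6 -3.27 T [ 0.013  0.01  -0.015] op 30.7 vmax 0.0039
t 9.45 pos [539.53 408.53 234.8 ] yaw 0.4977 rest xy -8.12 -2.8 F rest 0.24 0.6 -3.27 T [ 0.013  0.01  -0.015] op 30.7 vmax 0.0039
```

```bash
python3 - <<'E'
from h import *
im=cv2.imread('pics/w7.png');crop(im,270,50,370,150,6,'pics/w7c.png')
E
```

```text
(no output)
```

View pics/w7c.png

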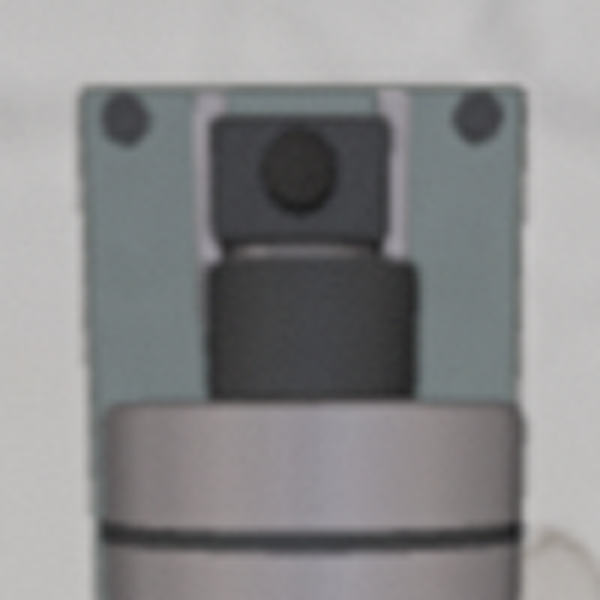

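```bash
python3 - <<'E'
from h import *
s=dict(eef_pos=np.array([538.8639,408.629,233.4908]),eef_rot=np.array([[0.8779,0.4788,-0.0015],[0.4788,-0.8779,-0.0021],[-0.0023,0.0012,-1.]]))
c=cam('wrist',s)
f=lambda k:(np.array(k)+.5)/6-.5+[270,50]
u=np.array([.8761,.4821]);V=np.array([545.3,414.9])
L=lambda P:np.c_[(P[:,:2]-V)@u,(P[:,:2]-V)@[-u[1],u[0]]].round(1).tolist()
print('bolts',L(plane(c,f([[127,118],[479,118]]),14)))
print('corners',L(plane(c,f([[81,88],[525,88]]),12)))
print('stop top',L(plane(c,f([[212,116],[390,116],[388,240],[212,240]]),94)))
print('journal in world', L(plane(c,f([[208,330],[415,330]]),244.5)), 'roller', L(plane(c,f([[105,460],[520,460]]),244.5)))
print('tcp',L(s['eef_pos'][None]))
E
```

```text
bolts [[118.0, 34.6], [117.6, -35.1]]
corners [[123.9, 43.8], [123.5, -44.3]]
stop top [[105.5, 13.4], [105.4, -14.1], [87.3, -13.9], [87.4, 13.7]]
journal in world [[66.8, 5.6], [66.7, -9.7]] roller [[57.5, 13.6], [57.3, -17.8]]
tcp [[-8.7, -2.4]]
```

Emit:
carry_out(commands=[0.2, 0, 0.0025, -0.03, 0, 0, 0, 0.2, 0, 0.0025, -0.065, 0, 0, 0, 0.2, 0, 0.0025, -0.1, 0, 0, 0, 0.2, 0, 0.0025, -0.125, 0, 0, 0, 0.2, 0, 0.0025, -0.14, 0, 0, 0])

```text
time_s: 9.87
eef_pos: [537.5, 410.2, 90.8]
eef_rot: [[0.878, 0.478, -0.005], [0.478, -0.878, -0.003], [-0.006, 0.0, -1.0]]
force: [0.4, -0.2, -3.8]
opening: 30.1
```

Emit:
carry_out(commands=[0.2, 0, 0, -0.01, 0, 0, 0, 0.2, 0, 0, -0.018, 0, 0, 0, 0.2, 0, 0, -0.025, 0, 0, 0, 0.2, 0, 0, -0.028, 0, 0, 0, 0.2, 0, 0, -0.028, 0, 0, 0])

```text
time_s: 10.28
eef_pos: [539.5, 411.9, 66.6]
eef_rot: [[0.878, 0.478, 0.0], [0.478, -0.878, 0.0], [0.0, 0.0, -1.0]]
force: [0.2, -0.1, -2.9]
opening: 30.3
```

Emit:
carry_out(commands=[0.2, 0, 0, 0, 0, 0, 0, 0.2, 0, 0, 0, 0, 0, 0, 0.2, 0, 0, 0, 0, 0, 0])

```text
time_s: 10.53
eef_pos: [539.8, 412.1, 67.5]
eef_rot: [[0.878, 0.478, 0.002], [0.478, -0.878, 0.001], [0.002, 0.0, -1.0]]
force: [-0.2, -0.3, -2.3]
opening: 30.2
```

```bash
python3 st.py; python3 - <<'E'
from h import *
im=get_image('scene');crop(im,190,140,290,225,7,'pics/s8.png')
im=get_image('wrist');cv2.imwrite('pics/w8.png',im)
E
python3 st.py
```

```text
t 10.53 pos [539.83 412.15  67.49] yaw 0.4988 rest xy -6.12 0.22 F rest -0.29 -0.2 -2.27 T [-0.006  0.032 -0.018] op 30.2 vmax 0.0038
t 10.63 pos [539.59 412.03  67.16] yaw 0.4988 rest xy -6.38 0.24 F rest 0.21 0.41 -3.35 T [ 0.023 -0.047  0.011] op 30.5 vmax 0.0048
```

View pics/s8.png

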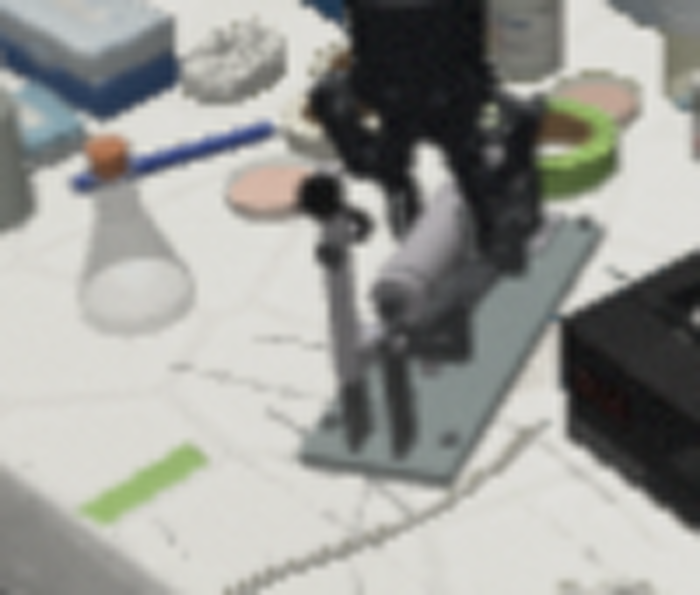

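View pics/w8.png

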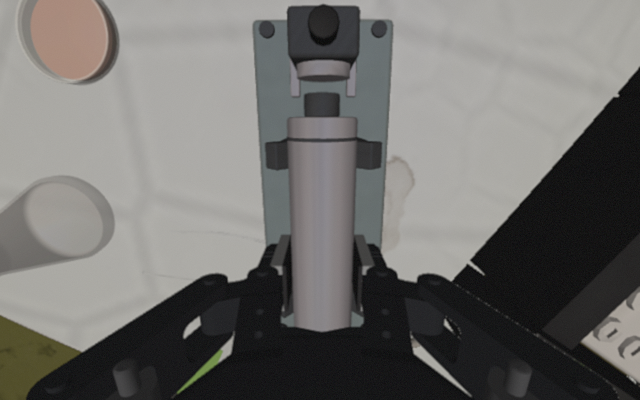

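```bash
python3 - <<'E'
from h import *
im=cv2.imread('pics/w8.png');crop(im,240,0,400,180,4,'pics/w8c.png')
E
```

```text
(no output)
```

View pics/w8c.png

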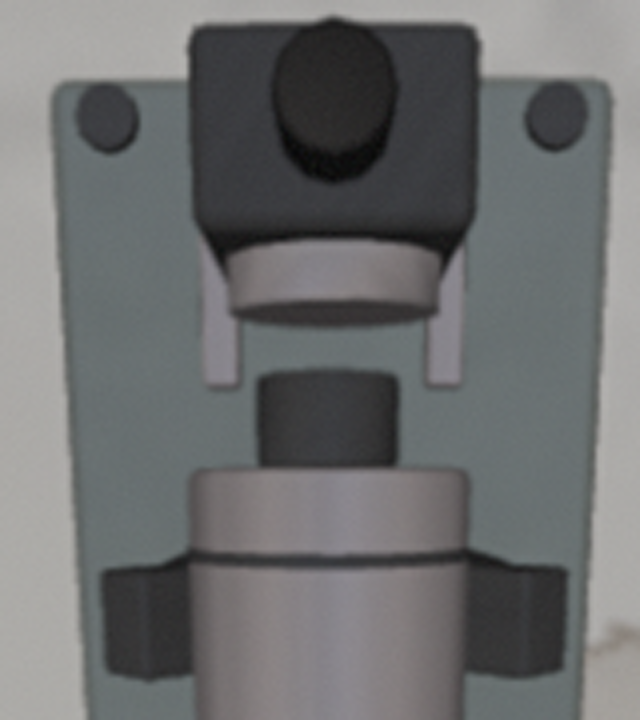

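Emit:
carry_out(commands=[0.2, 0, 0, -0.002, 0, 0, 0, 0.2, 0, 0, -0.004, 0, 0, 0, 0.2, 0, 0, -0.006, 0, 0, 0, 0.2, 0, 0, -0.006, 0, 0, 0])

```text
time_s: 10.97
eef_pos: [538.9, 411.6, 59.8]
eef_rot: [[0.878, 0.478, -0.001], [0.478, -0.878, -0.001], [-0.001, 0.0, -1.0]]
force: [0.0, 0.2, -3.5]
opening: 30.0
```

```bash
python3 st.py
```

```text
t 10.97 pos [538.88 411.56  59.78] yaw 0.4988 rest xy -7.23 0.17 F rest 0.09 0.15 -3.51 T [-0.032 -0.001 -0.022] op 30.0 vmax 0.0076
```

```bash
python3 - <<'E'
from h import *
s=dict(eef_pos=np.array([539.7,412.1,67.4]),eef_rot=np.array([[0.878,0.478,0.001],[0.478,-0.878,0.0],[0.001,0.0,-1.]]))
c=cam('wrist',s)
f=lambda k:(np.array(k)+.5)/4-.5+[240,0]
u=np.array([.8761,.4821]);V=np.array([545.3,414.9])
L=lambda P:np.c_[(P[:,:2]-V)@u,(P[:,:2]-V)@[-u[1],u[0]]].round(1).tolist()
for zc in(60,64,68): print(zc,'face top/bot',L(plane(c,f([[333,303]]),zc+13)),L(plane(c,f([[333,326]]),zc-13)),L(plane(c,f([[230,305],[438,305]]),zc)))
print('journal end',L(plane(c,f([[328,370]]),78.4+8)),'TCP',L(s['eef_pos'][None]),'shoulder',L(plane(c,f([[328,468]]),78.4+16)))
print('stop top edge',L(plane(c,f([[200,220],[470,220]]),94)))
print('head',L(plane(c,f([[148,675],[520,675],[103,570],[565,570]]),62)))
E
```

```text
60 face top/bot [[82.1, -0.2]] [[82.9, -0.2]] [[83.8, 12.6], [83.7, -13.2]]
64 face top/bot [[81.5, -0.1]] [[82.4, -0.2]] [[83.2, 12.3], [83.1, -12.9]]
68 face top/bot [[81.0, -0.1]] [[81.9, -0.2]] [[82.7, 11.9], [82.5, -12.5]]
journal end [[73.7, 0.4]] TCP [[-6.3, 0.2]] shoulder [[63.8, 0.5]]
stop top edge [[86.6, 12.5], [86.4, -13.1]]
head [[37.8, 24.6], [37.5, -24.8], [51.6, 29.8], [51.2, -30.2]]
```

Emit:
carry_out(commands=[0.2, 0.0002, -0.0003, -0.001, 0, 0, 0, 0.2, 0.0002, -0.0003, -0.002, 0, 0, 0, 0.2, 0.0002, -0.0003, -0.002, 0, 0, 0])

```text
time_s: 11.22
eef_pos: [539.4, 411.4, 58.2]
eef_rot: [[0.878, 0.478, -0.0], [0.478, -0.878, -0.0], [-0.0, 0.0, -1.0]]
force: [0.4, -0.2, -3.3]
opening: 30.0
```

```bash
python3 st.py
```

```text
t 11.22 pos [539.43 411.42  58.17] yaw 0.4987 rest xy -6.82 -0.22 F rest 0.24 -0.39 -3.3 T [-0.019 -0.002 -0.044] op 30.0 vmax 0.0035
```

Emit:
carry_out(commands=[0.2, 0, 0, -0.001, 0, 0, 0, 0.2, 0, 0, -0.001, 0, 0, 0])

```text
time_s: 11.38
eef_pos: [539.5, 411.5, 57.3]
eef_rot: [[0.878, 0.478, -0.0], [0.478, -0.878, -0.0], [-0.0, 0.0, -1.0]]
force: [0.7, 0.3, -3.7]
opening: 30.2
```

```bash
python3 st.py
```

```text
t 11.38 pos [539.47 411.48  57.3 ] yaw 0.4988 rest xy -6.76 -0.19 F rest 0.73 -0.08 -3.7 T [0.018 0.047 0.036] op 30.2 vmax 0.0022
```

Emit:
carry_out(commands=[0.2, 0, 0, -0.0005, 0, 0, 0, 0.2, 0, 0, -0.001, 0, 0, 0])

```text
time_s: 11.55
eef_pos: [539.6, 411.5, 56.5]
eef_rot: [[0.878, 0.478, 0.0], [0.478, -0.878, -0.0], [0.0, 0.0, -1.0]]
force: [-0.2, -0.3, -3.4]
opening: 29.9
```

```bash
python3 st.py
```

```text
t 11.55 pos [539.59 411.54  56.51] yaw 0.4988 rest xy -6.62 -0.19 F rest -0.3 -0.2 -3.43 T [ 0.038  0.032 -0.026] op 29.9 vmax 0.0121
```

Emit:
carry_out(commands=[0.2, 0, 0, -0.0005, 0, 0, 0, 0.2, 0, 0, -0.001, 0, 0, 0])

```text
time_s: 11.72
eef_pos: [539.7, 411.4, 55.7]
eef_rot: [[0.878, 0.478, 0.0], [0.478, -0.878, -0.0], [0.0, 0.0, -1.0]]
force: [-1.1, -0.3, -0.9]
opening: 30.0
```

Emit:
carry_out(commands=[0.2, 0, 0, -0.0005, 0, 0, 0, 0.2, 0, 0, -0.0005, 0, 0, 0])

```text
time_s: 11.88
eef_pos: [539.8, 411.3, 55.4]
eef_rot: [[0.878, 0.478, 0.001], [0.478, -0.878, -0.0], [0.0, 0.001, -1.0]]
force: [1.3, -2.2, 0.1]
opening: 30.4
```

Emit:
carry_out(commands=[0.2, 0.0002, -0.0004, -0.0003, 0, 0, 0, 0.2, 0.0002, -0.0004, -0.0003, 0, 0, 0])

```text
time_s: 12.05
eef_pos: [539.9, 411.2, 55.3]
eef_rot: [[0.878, 0.478, 0.001], [0.478, -0.878, 0.0], [0.001, -0.0, -1.0]]
force: [-0.6, -1.3, 2.4]
opening: 30.3
```

```bash
python3 st.py; python3 - <<'E'
from h import *
u=np.array([.8761,.4821])
f=[]
for i in range(3):
  get_image('scene');F=state()['force'];f.append([F[:2]@u,F[:2]@[-u[1],u[0]],F[2]])
print(np.array(f),np.mean(f,0))
E
python3 st.py
```

```text
t 12.05 pos [539.87 411.24  55.31] yaw 0.4989 rest xy -6.52 -0.59 F rest -1.17 -0.81 2.45 T [-0.189  0.168  0.061] op 30.3 vmax 0.0039
[[-1.8574 -0.3365  2.5351]
 [-1.2972 -0.3888  2.4177]
 [-1.0872 -1.4786  3.5861]] [-1.4139 -0.7346  2.8463]
t 12.2 pos [539.91 411.22  55.28] yaw 0.4989 rest xy -6.5 -0.62 F rest -1.09 -1.48 3.59 T [-0.181  0.203  0.028] op 30.5 vmax 0.0012
```

Emit:
carry_out(commands=[0.45, 0, 0, 0, 0, 0, 0, 0.5, 0, 0, 0, 0, 0, 0, 0.5, 0, 0, 0, 0, 0, 0, 0.5, 0, 0, 0, 0, 0, 0], newtons=20)

```text
time_s: 12.53
eef_pos: [539.7, 411.3, 54.5]
eef_rot: [[0.878, 0.478, 0.0], [0.478, -0.878, 0.0], [0.0, -0.0, -1.0]]
force: [0.2, -0.0, -0.5]
opening: 42.9
```

```bash
python3 st.py;  python3 - <<'E'
from h import *
im=get_image('wrist');cv2.imwrite('pics/w9.png',im);crop(im,240,0,400,180,4,'pics/w9c.png')
E
python3 st.py
```

```text
t 12.53 pos [539.74 411.27  54.49] yaw 0.4987 rest xy -6.62 -0.5 F rest 0.21 -0.13 -0.53 T [-0.039 -0.014  0.03 ] op 42.9 vmax 0.0025
t 12.58 pos [539.73 411.21  54.5 ] yaw 0.4988 rest xy -6.66 -0.55 F rest -0.25 0.29 0.04 T [ 0.05  -0.013 -0.002] op 42.3 vmax 0.0012
```

View pics/w9.png

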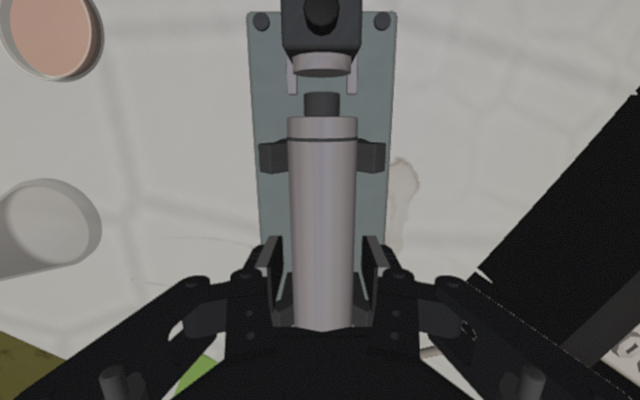

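View pics/w9c.png

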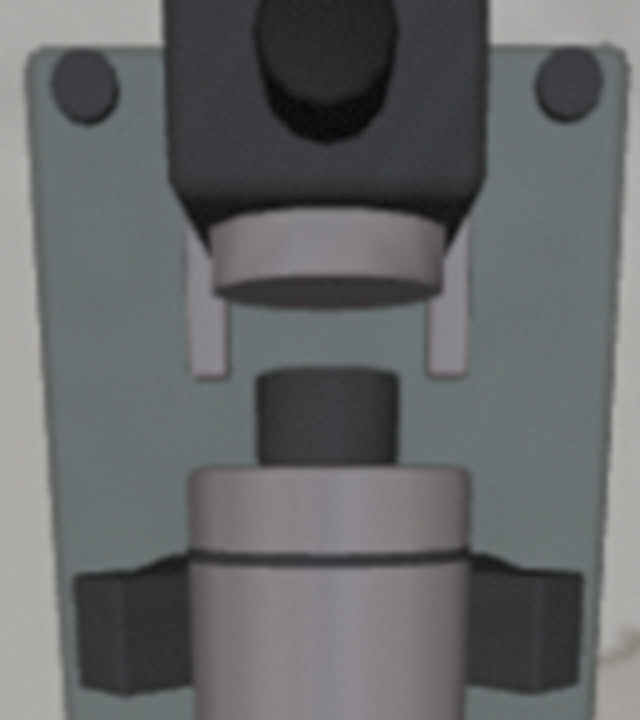

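Emit:
carry_out(commands=[0.3, 0, 0, 0, 0, 0, 0, 0.2, 0, 0, 0, 0, 0, 0, 0.2, 0, 0, 0, 0, 0, 0, 0.2, 0, 0, 0, 0, 0, 0], newtons=20)

```text
time_s: 12.92
eef_pos: [539.8, 411.1, 54.7]
eef_rot: [[0.878, 0.478, 0.0], [0.478, -0.878, -0.0], [0.0, 0.0, -1.0]]
force: [0.8, 0.0, -0.2]
opening: 30.8
```

```bash
python3 st.py
```

```text
t 12.92 pos [539.76 411.12  54.68] yaw 0.4989 rest xy -6.67 -0.64 F rest 0.75 -0.4 -0.16 T [-0.022 -0.019  0.013] op 30.8 vmax 0.0014
```

Emit:
carry_out(commands=[0.2, 0.0009, 0.0005, 0, 0, 0, 0, 0.2, 0.0018, 0.001, 0, 0, 0, 0, 0.2, 0.0026, 0.0014, 0, 0, 0, 0, 0.2, 0.0035, 0.0019, 0, 0, 0, 0, 0.2, 0.0035, 0.0019, 0, 0, 0, 0])

```text
time_s: 13.33
eef_pos: [541.5, 412.1, 54.6]
eef_rot: [[0.878, 0.478, -0.004], [0.478, -0.878, -0.002], [-0.004, 0.0, -1.0]]
force: [-4.3, -2.0, 4.5]
opening: 31.0
```

```bash
python3 st.py
```

```text
t 13.33 pos [541.49 412.07  54.65] yaw 0.4989 rest xy -4.7 -0.65 F rest -4.73 0.37 4.54 T [-0.462  0.711  0.05 ] op 31.0 vmax 0.0024
```

Emit:
carry_out(commands=[0.2, 0.0009, 0.0005, 0, 0, 0, 0, 0.2, 0.0018, 0.001, 0, 0, 0, 0, 0.2, 0.0018, 0.001, 0, 0, 0, 0])

```text
time_s: 13.58
eef_pos: [543.4, 413.1, 54.6]
eef_rot: [[0.878, 0.478, -0.003], [0.478, -0.878, -0.002], [-0.004, 0.0, -1.0]]
force: [-3.8, -2.8, 3.3]
opening: 31.5
```

```bash
python3 st.py;  python3 - <<'E'
from h import *
im=get_image('wrist');crop(im,240,0,400,180,4,'pics/w10c.png')
E
python3 st.py
```

```text
t 13.58 pos [543.42 413.11  54.64] yaw 0.4989 rest xy -2.51 -0.66 F rest -4.69 -0.61 3.28 T [-0.4   0.71  0.  ] op 31.5 vmax 0.0043
t 13.63 pos [543.43 413.11  54.62] yaw 0.4988 rest xy -2.51 -0.67 F rest -5.8 0.1 4.09 T [-0.479  0.671  0.056] op 31.1 vmax 0.0026
```

View pics/w10c.png

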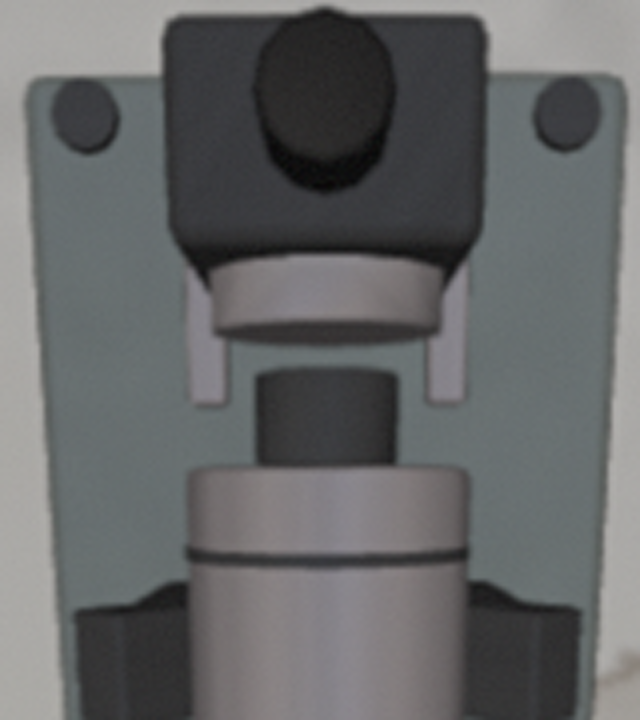

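Emit:
carry_out(commands=[0.2, 0.0009, 0.0005, 0, 0, 0, 0, 0.2, 0.0018, 0.001, 0, 0, 0, 0, 0.2, 0.0024, 0.0013, 0, 0, 0, 0])

```text
time_s: 13.88
eef_pos: [545.8, 414.4, 54.6]
eef_rot: [[0.878, 0.478, -0.003], [0.478, -0.878, -0.002], [-0.004, 0.0, -1.0]]
force: [-4.2, -2.1, 4.6]
opening: 31.0
```

Emit:
carry_out(commands=[0.2, 0, 0, 0, 0, 0, 0])

```text
time_s: 13.97
eef_pos: [545.9, 414.5, 54.6]
eef_rot: [[0.878, 0.478, -0.003], [0.478, -0.878, -0.002], [-0.004, 0.0, -1.0]]
force: [-4.1, -2.8, 3.7]
opening: 30.8
```

```bash
python3 st.py;  python3 - <<'E'
from h import *
im=get_image('wrist');crop(im,240,0,400,180,4,'pics/w11c.png')
E
python3 st.py
```

```text
t 13.97 pos [545.93 414.54  54.62] yaw 0.4989 rest xy 0.38 -0.62 F rest -4.91 -0.5 3.68 T [-0.406  0.65   0.03 ] op 30.8 vmax 0.0028
t 14.02 pos [545.96 414.51  54.6 ] yaw 0.4989 rest xy 0.39 -0.66 F rest -5.0 -0.6 3.12 T [-0.454  0.711  0.035] op 31.2 vmax 0.0025
```

View pics/w11c.png

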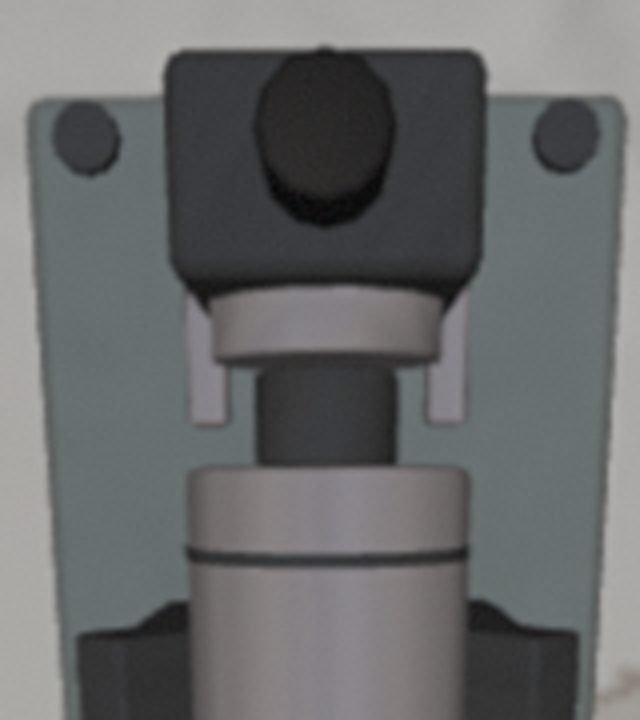

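Emit:
carry_out(commands=[0.2, 0.0005, 0.0002, 0, 0, 0, 0, 0.2, 0.0009, 0.0005, 0, 0, 0, 0])

```text
time_s: 14.18
eef_pos: [546.7, 414.9, 54.6]
eef_rot: [[0.878, 0.478, -0.003], [0.478, -0.878, -0.002], [-0.004, 0.0, -1.0]]
force: [-4.8, -2.1, 4.1]
opening: 31.5
```

Emit:
carry_out(commands=[0.2, 0.0004, 0.0002, 0, 0, 0, 0, 0.2, 0.0004, 0.0002, 0, 0, 0, 0])

```text
time_s: 14.35
eef_pos: [546.9, 415.0, 54.6]
eef_rot: [[0.878, 0.478, -0.004], [0.478, -0.878, -0.002], [-0.004, 0.0, -1.0]]
force: [-5.9, -2.7, 4.7]
opening: 31.2
```

```bash
python3 st.py
```

```text
t 14.35 pos [546.88 415.01  54.61] yaw 0.4989 rest xy 1.43 -0.67 F rest -6.52 0.48 4.73 T [-0.491  0.785  0.05 ] op 31.2 vmax 0.0017
```

Emit:
carry_out(commands=[0.2, 0.0003, 0.0002, 0, 0, 0, 0, 0.2, 0.0003, 0.0002, 0, 0, 0, 0])

```text
time_s: 14.52
eef_pos: [546.9, 415.0, 54.6]
eef_rot: [[0.878, 0.478, -0.004], [0.478, -0.878, -0.003], [-0.005, 0.0, -1.0]]
force: [-6.3, -3.5, 5.5]
opening: 30.9
```

```bash
python3 st.py
```

```text
t 14.52 pos [546.88 415.    54.6 ] yaw 0.4989 rest xy 1.43 -0.67 F rest -7.19 -0.02 5.55 T [-0.547  0.866 -0.019] op 30.9 vmax 0.0019
```

Emit:
carry_out(commands=[0.2, 0.0003, 0.0002, 0, 0, 0, 0, 0.2, 0.0003, 0.0002, 0, 0, 0, 0])

```text
time_s: 14.68
eef_pos: [546.9, 415.0, 54.6]
eef_rot: [[0.878, 0.479, -0.005], [0.478, -0.878, -0.003], [-0.006, 0.0, -1.0]]
force: [-6.7, -3.7, 5.3]
opening: 31.2
```

```bash
python3 st.py
```

```text
t 14.68 pos [546.87 415.04  54.62] yaw 0.4989 rest xy 1.44 -0.64 F rest -7.65 -0.05 5.29 T [-0.621  0.929 -0.044] op 31.2 vmax 0.0016
```

Emit:
carry_out(commands=[0.2, 0.0004, 0.0002, 0, 0, 0, 0, 0.2, 0.0008, 0.0004, 0, 0, 0, 0, 0.2, 0.0008, 0.0004, 0, 0, 0, 0])

```text
time_s: 14.93
eef_pos: [546.9, 415.0, 54.6]
eef_rot: [[0.878, 0.479, -0.007], [0.478, -0.878, -0.004], [-0.008, 0.0, -1.0]]
force: [-7.7, -5.0, 6.2]
opening: 31.2
```

```bash
python3 st.py;  python3 - <<'E'
from h import *
im=get_image('wrist');crop(im,240,0,400,180,4,'pics/w12c.png')
E
python3 st.py
```

```text
t 14.93 pos [546.88 414.99  54.57] yaw 0.499 rest xy 1.43 -0.68 F rest -9.19 -0.63 6.22 T [-0.74   1.195  0.044] op 31.2 vmax 0.0022
t 14.98 pos [546.88 414.99  54.57] yaw 0.4989 rest xy 1.43 -0.69 F rest -9.04 -1.39 6.58 T [-0.732  1.18   0.014] op 31.2 vmax 0.0014
```

View pics/w12c.png

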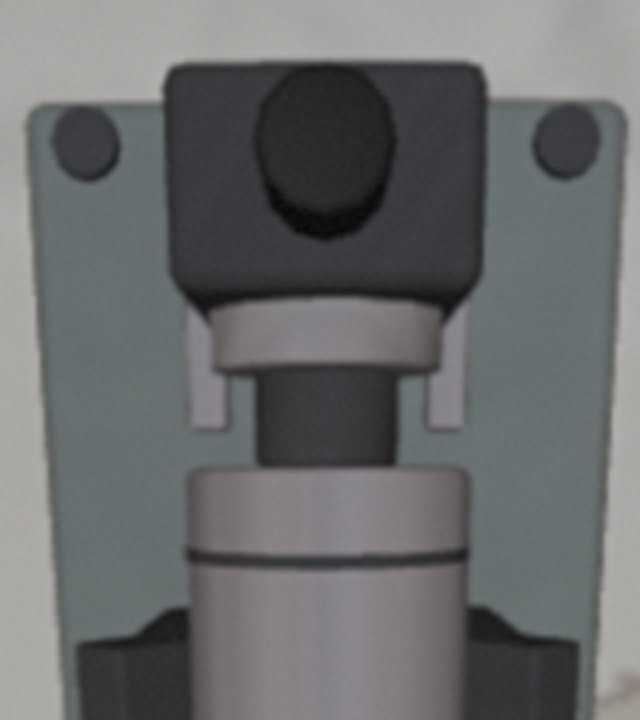

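Emit:
carry_out(commands=[0.45, 0, 0, 0, 0, 0, 0, 0.6, 0, 0, 0, 0, 0, 0, 0.7, 0, 0, 0, 0, 0, 0, 0.8, 0, 0, 0, 0, 0, 0])

```text
time_s: 15.32
eef_pos: [550.9, 417.2, 54.7]
eef_rot: [[0.878, 0.478, 0.001], [0.478, -0.878, 0.001], [0.002, -0.0, -1.0]]
force: [-0.0, -1.2, -0.5]
opening: 67.9
```

```bash
python3 st.py;  python3 - <<'E'
from h import *
im=get_image('wrist');crop(im,240,0,400,180,4,'pics/w13c.png')
E
```

```text
t 15.32 pos [550.88 417.23  54.67] yaw 0.4986 rest xy 6.01 -0.65 F rest -0.61 -1.05 -0.5 T [ 0.03  -0.024 -0.017] op 67.9 vmax 0.0064
```

View pics/w13c.png

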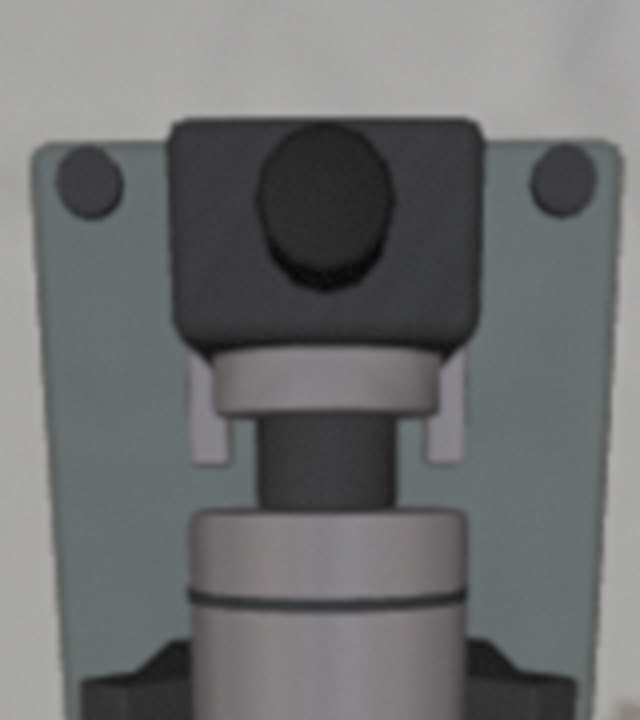

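Emit:
carry_out(commands=[0.9, 0, 0, 0.03, 0, 0, 0, 0.9, 0, 0, 0.07, 0, 0, 0, 0.9, 0, 0, 0.11, 0, 0, 0, 0.9, 0, 0, 0.15, 0, 0, 0, 0.9, 0, 0, 0.19, 0, 0, 0])

```text
time_s: 15.78
eef_pos: [550.2, 416.8, 246.6]
eef_rot: [[0.878, 0.478, 0.001], [0.478, -0.878, 0.0], [0.001, 0.0, -1.0]]
force: [1.2, -0.2, -0.5]
opening: 76.8
```

Emit:
carry_out(commands=[0.5, -0.031, -0.017, 0.01, 0, 0, 0, 0.2, -0.062, -0.034, 0.015, 0, 0, 0, 0, -0.093, -0.051, 0.015, 0, 0, 0, 0, -0.124, -0.068, 0.015, 0, 0, 0, 0, -0.155, -0.085, 0.015, 0, 0, 0])

```text
time_s: 16.2
eef_pos: [393.9, 331.1, 259.8]
eef_rot: [[0.878, 0.478, 0.001], [0.478, -0.878, 0.001], [0.001, -0.0, -1.0]]
force: [-0.7, -0.2, 0.3]
opening: 16.1
```

Emit:
carry_out(commands=[0, 0, 0, 0, 0, 0, 0, 0, 0, 0, 0, 0, 0, 0, 0, 0, 0, 0, 0, 0, 0])

```text
time_s: 16.45
eef_pos: [395.9, 332.3, 260.3]
eef_rot: [[0.878, 0.478, 0.002], [0.478, -0.878, 0.001], [0.003, -0.0, -1.0]]
force: [0.1, -0.4, 0.0]
opening: -0.0
```

```bash
python3 st.py;  python3 - <<'E'
from h import *
import pickle
s=state();im=get_image('wrist');cv2.imwrite('pics/w14.png',im);pickle.dump(s,open('w14.pkl','wb'))
cv2.imwrite('pics/w14b.png',cv2.resize(im,None,fx=1.25,fy=1.25))
im=get_image('top');cv2.imwrite('pics/top14.png',im);crop(im,195,170,285,260,6,'pics/t14.png')
E
```

```text
t 16.45 pos [395.91 332.29 260.31] yaw 0.4989 rest xy -170.7 -0.36 F rest -0.1 -0.35 0.02 T [ 0.023  0.003 -0.022] op -0.0 vmax 0.0276
```

View pics/w14b.png

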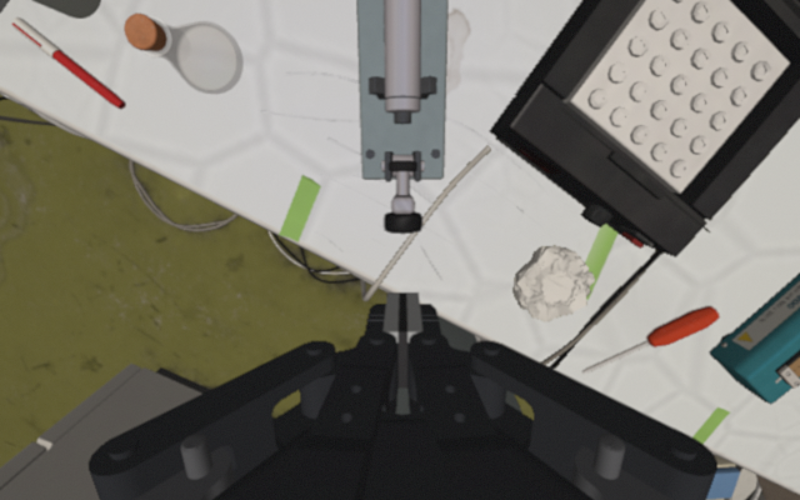

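View pics/t14.png

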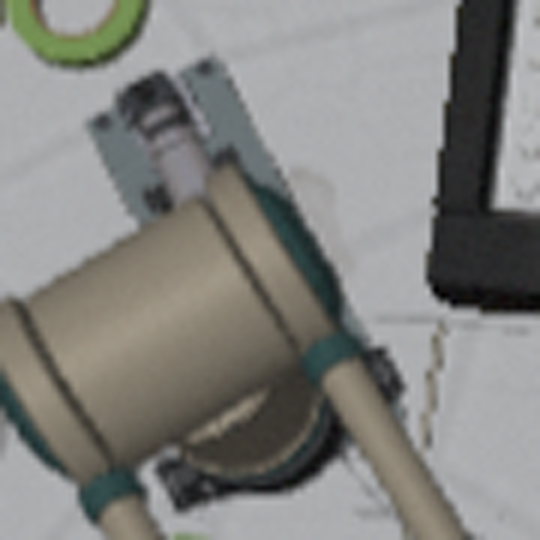

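```bash
python3 - <<'E'
from h import *
import pickle
s=pickle.load(open('w14.pkl','rb'));c=cam('wrist',s)
im=cv2.imread('pics/w14.png');crop(im,290,110,355,200,8,'pics/w14c.png')
u=np.array([.8761,.4821]);V=np.array([545.3,414.9])
L=lambda P:np.c_[(P[:,:2]-V)@u,(P[:,:2]-V)@[-u[1],u[0]]].round(1).tolist()
for z in(184,190,196): print(z,L(plane(c,np.array([[403,212],[403,232],[385,222],[421,222]])/1.25-.1,z)))
print('rollend top',L(plane(c,np.array([[403,121]])/1.25-.1,66.6+4)),'shoulder',L(plane(c,np.array([[403,108]])/1.25-.1,66.6+10)))
E
```

```text
184 [[-139.4, -0.2], [-152.3, -0.1], [-145.8, 11.2], [-145.9, -11.6]]
190 [[-138.4, -0.2], [-151.0, -0.1], [-144.6, 10.9], [-144.7, -11.3]]
196 [[-137.4, -0.2], [-149.6, -0.1], [-143.4, 10.6], [-143.5, -11.0]]
rollend top [[-76.5, -0.5]] shoulder [[-66.2, -0.5]]
```

View pics/w14c.png

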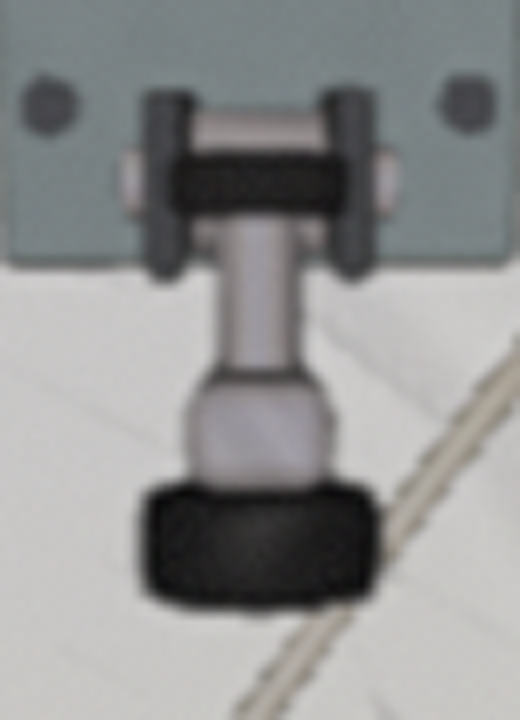

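Emit:
carry_out(commands=[0, -0.007, -0.004, -0.01, 0, 0, 0, 0, -0.009, -0.005, -0.03, 0, 0, 0, 0, -0.009, -0.005, -0.055, 0, 0, 0, 0, -0.009, -0.005, -0.077, 0, 0, 0, 0, -0.009, -0.005, -0.077, 0, 0, 0])

```text
time_s: 16.97
eef_pos: [384.6, 325.6, 178.3]
eef_rot: [[0.878, 0.478, -0.007], [0.478, -0.878, -0.005], [-0.009, 0.001, -1.0]]
force: [-1.1, -0.7, -1.2]
opening: -0.1
```

Emit:
carry_out(commands=[0, 0, 0, 0, 0, 0, 0, 0, 0, 0, 0, 0, 0, 0])

```text
time_s: 17.13
eef_pos: [387.6, 327.6, 183.5]
eef_rot: [[0.878, 0.478, 0.001], [0.478, -0.878, 0.001], [0.002, -0.0, -1.0]]
force: [0.6, 0.1, 1.0]
opening: 0.0
```

```bash
python3 st.py;  python3 - <<'E'
from h import *
im=get_image('wrist');cv2.imwrite('pics/w15.png',im)
im=get_image('scene');crop(im,180,110,300,225,5,'pics/s15.png')
E
python3 st.py
```

```text
t 17.13 pos [387.57 327.63 183.48] yaw 0.4986 rest xy -180.26 -0.41 F rest 0.59 -0.25 0.96 T [-0.012 -0.004  0.02 ] op 0.0 vmax 0.0182
t 17.23 pos [387.52 327.64 184.15] yaw 0.4987 rest xy -180.3 -0.38 F rest -0.52 0.59 -0.03 T [-0.048 -0.004 -0.055] op -0.1 vmax 0.0078
```

View pics/w15.png

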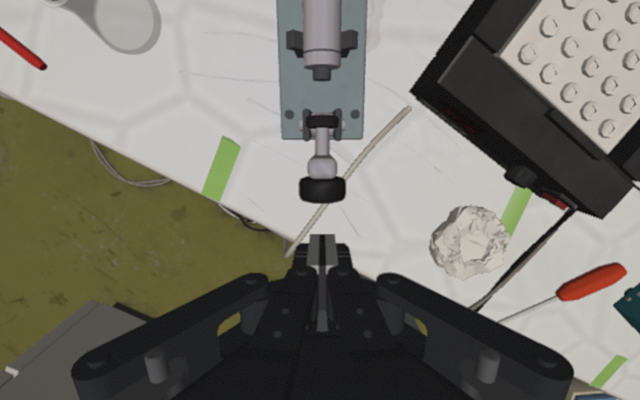

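View pics/s15.png

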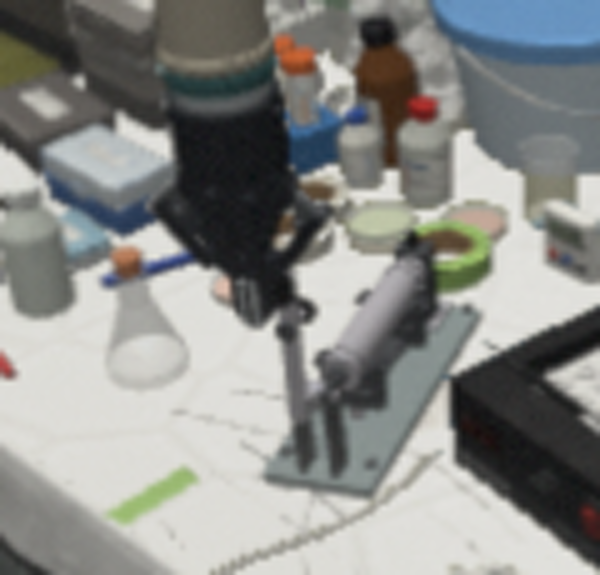

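Emit:
carry_out(commands=[0, 0.007, 0.0039, 0, 0, 0, 0, 0, 0.0123, 0.0067, 0, 0, 0, 0, 0, 0.0175, 0.0096, 0.001, 0, 0, 0, 0, 0.0237, 0.013, 0.003, 0, 0, 0, 0, 0.0298, 0.0164, 0.004, 0, 0, 0])

```text
time_s: 17.65
eef_pos: [415.4, 342.9, 187.2]
eef_rot: [[0.878, 0.478, -0.002], [0.478, -0.878, -0.001], [-0.003, 0.0, -1.0]]
force: [-5.0, -2.3, 4.5]
opening: -0.1
```

```bash
python3 st.py;  python3 - <<'E'
from h import *
im=get_image('wrist');cv2.imwrite('pics/w16.png',im)
E
python3 st.py
```

```text
t 17.65 pos [415.39 342.92 187.19] yaw 0.4988 rest xy -148.52 -0.43 F rest -5.51 0.42 4.47 T [-0.38  0.65 -0.02] op -0.1 vmax 0.1939
t 17.7 pos [417.46 344.07 187.47] yaw 0.4987 rest xy -146.15 -0.42 F rest -2.49 -0.98 4.93 T [-0.302  0.485 -0.059] op 0.1 vmax 0.0317
```

View pics/w16.png

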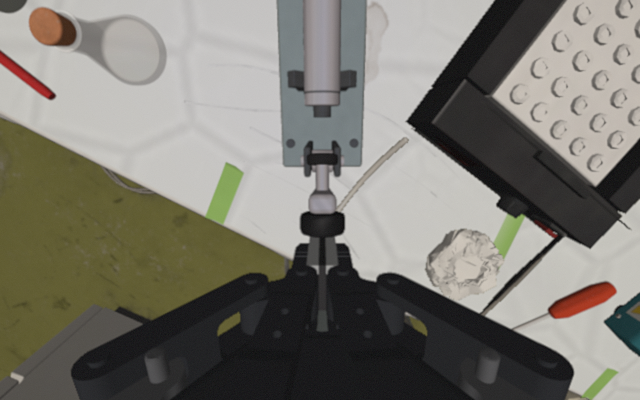

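Emit:
carry_out(commands=[0, 0.0079, 0.0043, 0.001, 0, 0, 0, 0, 0.0158, 0.0087, 0.002, 0, 0, 0, 0, 0.0236, 0.013, 0.002, 0, 0, 0, 0, 0.0307, 0.0169, 0.001, 0, 0, 0, 0, 0.0377, 0.0207, 0, 0, 0, 0])

```text
time_s: 18.12
eef_pos: [454.8, 364.6, 186.9]
eef_rot: [[0.878, 0.478, 0.001], [0.478, -0.878, 0.001], [0.001, -0.0, -1.0]]
force: [-2.6, -1.1, 1.5]
opening: 0.1
```

```bash
python3 st.py
```

```text
t 18.12 pos [454.78 364.64 186.89] yaw 0.4988 rest xy -103.53 -0.4 F rest -2.78 0.32 1.5 T [-0.211  0.355  0.042] op 0.1 vmax 0.1765
```

Emit:
carry_out(commands=[0, 0.0066, 0.0036, -0.0005, 0, 0, 0, 0, 0.0136, 0.0075, -0.002, 0, 0, 0, 0, 0.0206, 0.0113, -0.0055, 0, 0, 0, 0, 0.0285, 0.0157, -0.0105, 0, 0, 0, 0, 0.0355, 0.0195, -0.016, 0, 0, 0])

```text
time_s: 18.53
eef_pos: [490.9, 384.4, 170.7]
eef_rot: [[0.878, 0.478, 0.002], [0.478, -0.878, 0.001], [0.003, 0.0, -1.0]]
force: [-1.7, -0.2, 3.9]
opening: 0.2
```

```bash
python3 st.py;  python3 - <<'E'
from h import *
im=get_image('scene');crop(im,180,110,300,225,5,'pics/s17.png')
im=get_image('wrist');cv2.imwrite('pics/w17.png',im)
E
python3 st.py
```

```text
t 18.53 pos [490.94 384.4  170.68] yaw 0.4987 rest xy -62.33 -0.51 F rest -1.6 0.7 3.87 T [-0.091  0.185  0.026] op 0.2 vmax 0.1798
t 18.63 pos [491.28 384.5  169.7 ] yaw 0.4985 rest xy -61.98 -0.59 F rest -0.07 -1.51 0.1 T [-0.067  0.025  0.021] op 0.1 vmax 0.0311
```

View pics/s17.png

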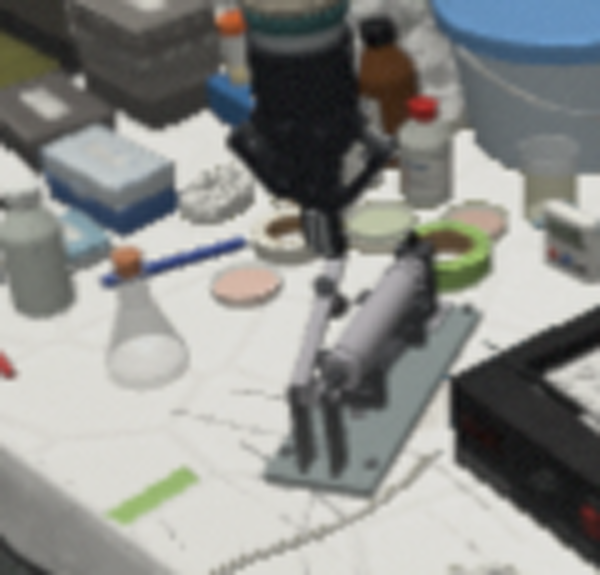

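View pics/w17.png

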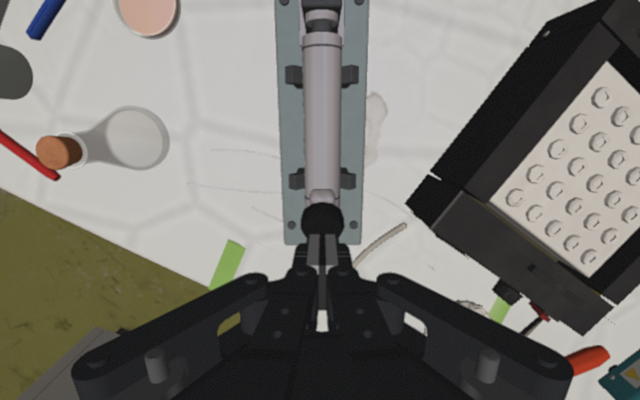

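Emit:
carry_out(commands=[0, 0.007, 0.0039, -0.006, 0, 0, 0, 0, 0.014, 0.0077, -0.012, 0, 0, 0, 0, 0.0202, 0.0111, -0.019, 0, 0, 0, 0, 0.0263, 0.0145, -0.025, 0, 0, 0, 0, 0.0298, 0.0164, -0.029, 0, 0, 0])

```text
time_s: 19.05
eef_pos: [519.4, 400.0, 140.2]
eef_rot: [[0.878, 0.478, -0.001], [0.478, -0.878, -0.001], [-0.001, 0.0, -1.0]]
force: [-1.4, -0.5, 2.0]
opening: 0.0
```

```bash
python3 st.py;  python3 - <<'E'
from h import *
im=get_image('wrist');cv2.imwrite('pics/w18.png',im)
E
python3 st.py
```

```text
t 19.05 pos [519.39 399.99 140.18] yaw 0.4987 rest xy -29.89 -0.57 F rest -1.48 0.29 2.02 T [-0.164  0.261  0.069] op 0.0 vmax 0.0931
t 19.1 pos [519.84 400.23 139.56] yaw 0.4986 rest xy -29.37 -0.58 F rest -0.08 -0.39 0.67 T [0.05  0.047 0.018] op -0.4 vmax 0.0162
```

View pics/w18.png

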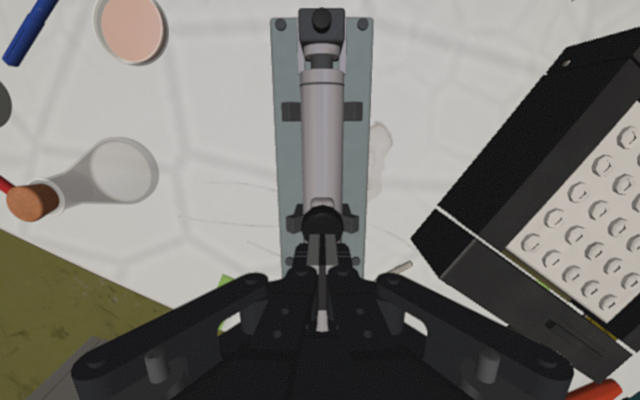

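Emit:
carry_out(commands=[0, 0, 0, 0.01, 0, 0, 0, 0, 0.007, 0.0039, 0.01, 0, 0, 0, 0, 0.014, 0.0077, 0.01, 0, 0, 0, 0, 0.014, 0.0077, 0.004, 0, 0, 0, 0, 0.014, 0.0077, 0, 0, 0, 0])

```text
time_s: 19.52
eef_pos: [533.6, 407.8, 141.4]
eef_rot: [[0.878, 0.478, 0.001], [0.478, -0.878, 0.0], [0.001, 0.0, -1.0]]
force: [0.4, -0.1, 1.6]
opening: 0.2
```

```bash
python3 st.py
```

```text
t 19.52 pos [533.64 407.84 141.43] yaw 0.4987 rest xy -13.62 -0.57 F rest 0.25 -0.28 1.55 T [ 0.119 -0.261  0.002] op 0.2 vmax 0.1072
```

Emit:
carry_out(commands=[0, 0, 0, -0.003, 0, 0, 0, 0, 0, 0, -0.006, 0, 0, 0, 0, 0, 0, -0.006, 0, 0, 0])

```text
time_s: 19.77
eef_pos: [533.2, 407.7, 135.6]
eef_rot: [[0.878, 0.478, 0.001], [0.478, -0.878, 0.0], [0.001, 0.0, -1.0]]
force: [1.2, 0.7, 1.7]
opening: -0.1
```

```bash
python3 st.py
```

```text
t 19.77 pos [533.24 407.7  135.63] yaw 0.4988 rest xy -14.04 -0.49 F rest 1.38 -0.01 1.72 T [ 0.102 -0.182 -0.044] op -0.1 vmax 0.0276
```

Emit:
carry_out(commands=[0, 0, 0, -0.0015, 0, 0, 0, 0, 0, 0, -0.003, 0, 0, 0, 0, 0, 0, -0.003, 0, 0, 0])

```text
time_s: 20.02
eef_pos: [533.0, 407.5, 132.7]
eef_rot: [[0.878, 0.478, 0.0], [0.478, -0.878, 0.0], [0.0, 0.0, -1.0]]
force: [2.4, 0.6, 2.7]
opening: -0.3
```

Emit:
carry_out(commands=[0, 0, 0, -0.001, 0, 0, 0, 0, 0, 0, -0.002, 0, 0, 0, 0, 0, 0, -0.002, 0, 0, 0])

```text
time_s: 20.27
eef_pos: [532.9, 407.5, 130.6]
eef_rot: [[0.878, 0.478, 0.0], [0.478, -0.878, -0.0], [0.0, 0.0, -1.0]]
force: [2.4, 1.1, 3.3]
opening: 0.3
```

Emit:
carry_out(commands=[0, 0, 0, -0.001, 0, 0, 0, 0, 0, 0, -0.001, 0, 0, 0])

```text
time_s: 20.43
eef_pos: [532.9, 407.5, 129.5]
eef_rot: [[0.878, 0.478, -0.0], [0.478, -0.878, -0.0], [-0.0, 0.0, -1.0]]
force: [2.1, 1.3, 3.8]
opening: -0.2
```

Emit:
carry_out(commands=[0, 0, 0, -0.001, 0, 0, 0, 0, 0, 0, -0.001, 0, 0, 0])

```text
time_s: 20.6
eef_pos: [533.0, 407.6, 128.6]
eef_rot: [[0.878, 0.478, 0.0], [0.478, -0.878, 0.0], [0.0, 0.0, -1.0]]
force: [1.9, 1.2, 3.5]
opening: -0.1
```

Emit:
carry_out(commands=[0, 0, 0, -0.001, 0, 0, 0, 0, 0, 0, -0.001, 0, 0, 0])

```text
time_s: 20.77
eef_pos: [533.2, 407.7, 127.8]
eef_rot: [[0.878, 0.478, 0.001], [0.478, -0.878, 0.0], [0.001, 0.0, -1.0]]
force: [2.5, 1.7, 3.6]
opening: -0.3
```

Emit:
carry_out(commands=[0, 0, 0, -0.001, 0, 0, 0, 0, 0, 0, -0.001, 0, 0, 0])

```text
time_s: 20.93
eef_pos: [533.4, 407.8, 127.0]
eef_rot: [[0.878, 0.478, 0.001], [0.478, -0.878, 0.001], [0.001, 0.0, -1.0]]
force: [2.9, 1.0, 4.1]
opening: 0.3
```

```bash
python3 st.py
```

```text
t 20.93 pos [533.44 407.82 127.  ] yaw 0.4988 rest xy -13.81 -0.48 F rest 3.06 -0.56 4.11 T [ 0.293 -0.549  0.007] op 0.3 vmax 0.005
```

Emit:
carry_out(commands=[0, 0, 0, -0.001, 0, 0, 0, 0, 0, 0, -0.001, 0, 0, 0])

```text
time_s: 21.1
eef_pos: [533.8, 408.0, 126.3]
eef_rot: [[0.878, 0.478, 0.002], [0.478, -0.878, 0.001], [0.002, 0.0, -1.0]]
force: [4.6, 1.0, 4.6]
opening: 0.3
```

Emit:
carry_out(commands=[0, 0, 0, -0.001, 0, 0, 0, 0, 0, 0, -0.001, 0, 0, 0])

```text
time_s: 21.27
eef_pos: [534.0, 408.1, 125.5]
eef_rot: [[0.878, 0.478, 0.003], [0.478, -0.878, 0.002], [0.003, -0.0, -1.0]]
force: [3.5, 2.1, 5.1]
opening: 0.1
```

```bash
python3 st.py;  python3 - <<'E'
from h import *
im=get_image('wrist');cv2.imwrite('pics/w19.png',im)
im=get_image('scene');crop(im,180,110,300,225,5,'pics/s19.png')
E
python3 st.py
```

```text
t 21.27 pos [533.99 408.14 125.53] yaw 0.4988 rest xy -13.17 -0.47 F rest 4.05 0.17 5.14 T [ 0.354 -0.637  0.001] op 0.1 vmax 0.0026
t 21.37 pos [534.03 408.15 125.52] yaw 0.4988 rest xy -13.13 -0.48 F rest 4.68 0.3 6.66 T [ 0.361 -0.595  0.005] op 0.0 vmax 0.0011
```

View pics/w19.png

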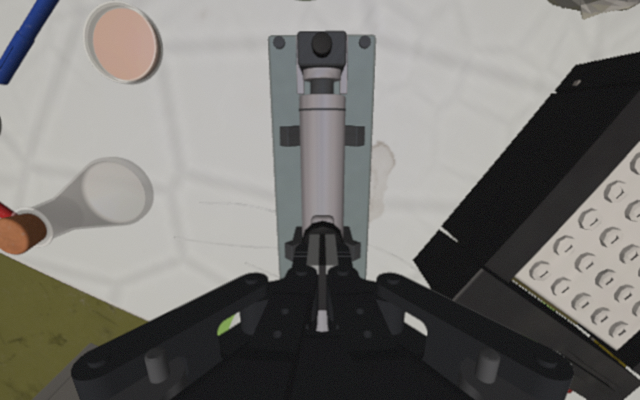

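View pics/s19.png

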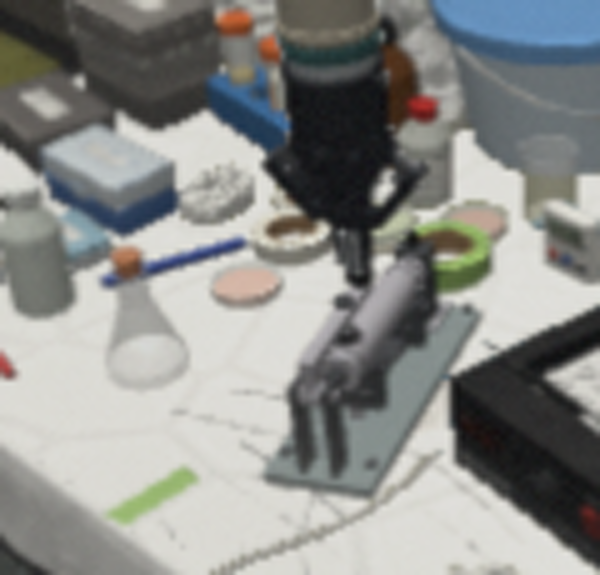

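Emit:
carry_out(commands=[0, 0.001, 0.0005, -0.001, 0, 0, 0, 0, 0.001, 0.0005, -0.001, 0, 0, 0])

```text
time_s: 21.53
eef_pos: [534.4, 408.4, 124.5]
eef_rot: [[0.878, 0.478, 0.001], [0.478, -0.878, 0.001], [0.002, -0.0, -1.0]]
force: [2.6, 1.8, 6.9]
opening: 0.1
```

Emit:
carry_out(commands=[0, 0.001, 0.0005, -0.001, 0, 0, 0, 0, 0.001, 0.0005, -0.001, 0, 0, 0])

```text
time_s: 21.7
eef_pos: [534.8, 408.5, 123.5]
eef_rot: [[0.878, 0.478, 0.0], [0.478, -0.878, 0.0], [0.0, -0.0, -1.0]]
force: [1.0, 0.7, 8.9]
opening: 0.1
```

```bash
python3 st.py
```

```text
t 21.7 pos [534.8  408.52 123.54] yaw 0.4987 rest xy -12.28 -0.53 F rest 1.25 0.13 8.9 T [ 0.154 -0.194  0.004] op 0.1 vmax 0.0042
```

Emit:
carry_out(commands=[0, 0, 0, -0.001, 0, 0, 0, 0, 0, 0, -0.001, 0, 0, 0])

```text
time_s: 21.87
eef_pos: [535.0, 408.7, 122.9]
eef_rot: [[0.878, 0.478, 0.001], [0.478, -0.878, 0.001], [0.001, -0.0, -1.0]]
force: [2.1, 1.3, 9.3]
opening: -0.1
```

```bash
python3 st.py
```

```text
t 21.87 pos [535.02 408.68 122.9 ] yaw 0.4988 rest xy -12.0 -0.49 F rest 2.47 0.14 9.27 T [ 0.07  -0.21   0.022] op -0.1 vmax 0.0017
```

Emit:
carry_out(commands=[0, 0.0004, 0.0002, -0.0007, 0, 0, 0, 0, 0.0004, 0.0002, -0.0007, 0, 0, 0])

```text
time_s: 22.03
eef_pos: [535.2, 408.8, 122.4]
eef_rot: [[0.878, 0.478, 0.001], [0.478, -0.878, 0.0], [0.001, -0.0, -1.0]]
force: [0.7, 0.6, 9.5]
opening: 0.1
```

```bash
python3 st.py
```

```text
t 22.03 pos [535.23 408.79 122.43] yaw 0.4988 rest xy -11.77 -0.5 F rest 0.86 0.16 9.49 T [ 0.059 -0.091  0.025] op 0.1 vmax 0.0017
```

Emit:
carry_out(commands=[0, 0, 0, 0.002, 0, 0, 0, 0, 0, 0, 0.004, 0, 0, 0, 0, 0, 0, 0.012, 0, 0, 0, 0, 0, 0, 0.03, 0, 0, 0, 0, 0, 0, 0.06, 0, 0, 0])

```text
time_s: 22.45
eef_pos: [531.9, 406.6, 177.0]
eef_rot: [[0.878, 0.478, -0.011], [0.478, -0.878, -0.007], [-0.012, 0.001, -1.0]]
force: [0.1, -0.1, 0.3]
opening: -0.3
```

Emit:
carry_out(commands=[0, -0.035, -0.019, 0.01, 0, 0, 0, 0, -0.07, -0.038, 0.02, 0, 0, 0, 0, -0.1, -0.055, 0.04, 0, 0, 0, 0, -0.1, -0.055, 0.06, 0, 0, 0, 0, -0.1, -0.055, 0.06, 0, 0, 0])

```text
time_s: 22.87
eef_pos: [433.8, 353.1, 244.4]
eef_rot: [[0.878, 0.479, 0.002], [0.479, -0.878, 0.001], [0.003, -0.0, -1.0]]
force: [0.2, 0.6, 1.3]
opening: 0.1
```

Emit:
carry_out(commands=[0, 0, 0, 0, 0, 0, 0, 0, 0, 0, 0, 0, 0, 0, 0, 0, 0, 0, 0, 0, 0])

```text
time_s: 23.12
eef_pos: [435.1, 353.5, 239.3]
eef_rot: [[0.878, 0.478, -0.003], [0.478, -0.878, -0.002], [-0.003, 0.0, -1.0]]
force: [0.3, 0.3, -0.4]
opening: -0.2
```

```bash
python3 st.py;  python3 - <<'E'
from h import *
import pickle
s=state();im=get_image('wrist');cv2.imwrite('pics/w20.png',im);pickle.dump(s,open('w20.pkl','wb'))
crop(im,260,0,390,250,3,'pics/w20c.png')
im=get_image('scene');crop(im,180,110,300,225,6,'pics/s20.png')
E
python3 st.py
```

```text
t 23.12 pos [435.12 353.46 239.3 ] yaw 0.4987 rest xy -126.15 -0.71 F rest 0.39 0.12 -0.35 T [ 0.041 -0.056  0.053] op -0.2 vmax 0.0078
t 23.22 pos [435.24 353.54 239.33] yaw 0.4986 rest xy -126.0 -0.7 F rest 0.51 0.18 -1.06 T [-0.009 -0.009 -0.022] op 0.2 vmax 0.0042
```

View pics/w20c.png

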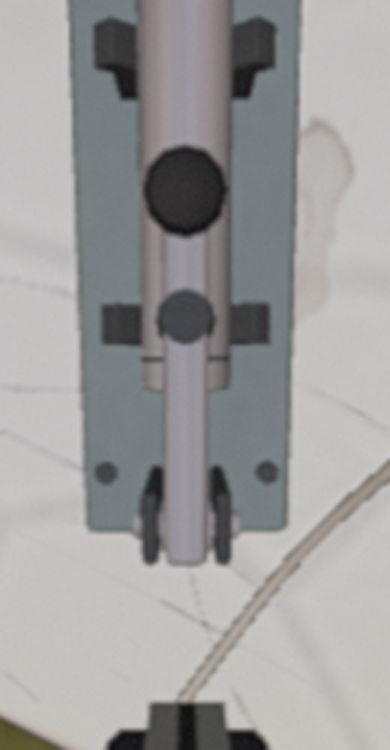

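View pics/s20.png

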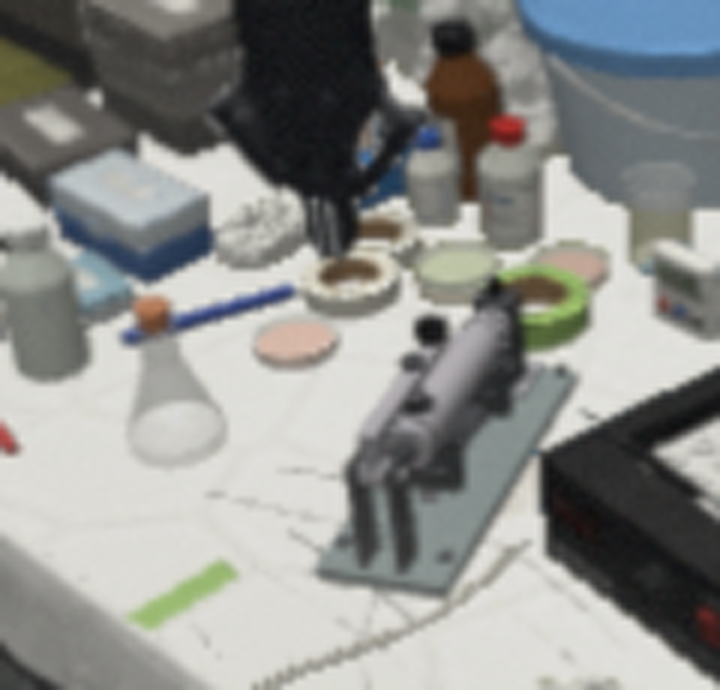

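Emit:
carry_out(commands=[0, 0.03, 0.0165, 0.01, 0, 0, 0, 0, 0.06, 0.033, 0.02, 0, 0, 0, 0, 0.09, 0.05, 0.03, 0, 0, 0, 0, 0.108, 0.062, 0.03, 0, 0, 0, 0, 0.108, 0.062, 0.03, 0, 0, 0])

```text
time_s: 23.63
eef_pos: [547.6, 417.8, 268.6]
eef_rot: [[0.878, 0.478, 0.001], [0.478, -0.878, 0.001], [0.001, 0.0, -1.0]]
force: [-0.0, 0.4, -0.2]
opening: -0.1
```

Emit:
carry_out(commands=[0, 0, 0, 0, 0, 0, 0, 0, 0, 0, 0, 0, 0, 0, 0, 0, 0, 0, 0, 0, 0])

```text
time_s: 23.88
eef_pos: [542.3, 415.1, 270.4]
eef_rot: [[0.878, 0.478, -0.002], [0.478, -0.878, -0.001], [-0.002, 0.0, -1.0]]
force: [0.2, -0.5, 0.6]
opening: -0.0
```

```bash
python3 st.py;  python3 - <<'E'
from h import *
import pickle
s=state();im=get_image('wrist');cv2.imwrite('pics/w21.png',im);pickle.dump(s,open('w21.pkl','wb'))
crop(im,270,60,370,260,4,'pics/w21c.png')
im=get_image('top');cv2.imwrite('pics/t21.png',im)
im=get_image('wrist');crop(im,270,60,370,260,4,'pics/w22c.png')
E
```

```text
t 23.88 pos [542.27 415.14 270.35] yaw 0.4989 rest xy -2.54 1.67 F rest -0.09 -0.56 0.63 T [ 0.028 -0.045  0.014] op -0.0 vmax 0.0142
```

View pics/w21c.png

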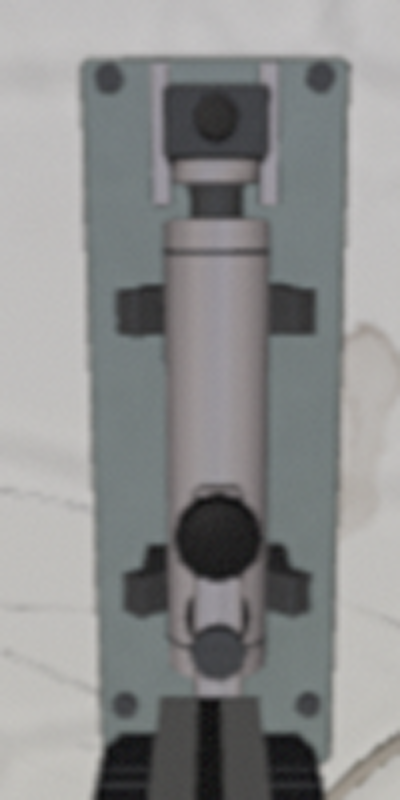

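View pics/t21.png

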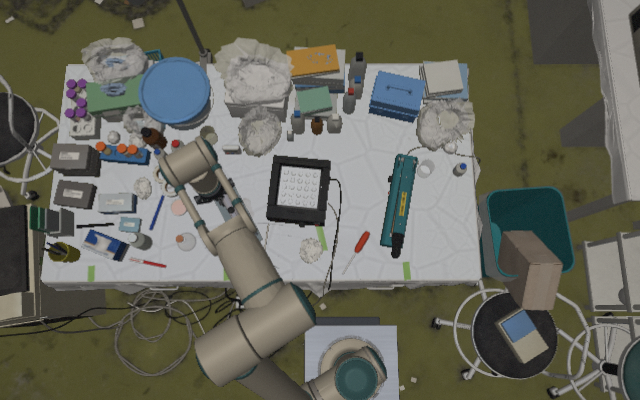

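```bash
python3 -c "
from bench import *
print(hand_in())"
```

```text
the job is handed in; nothing more can be done
None
```

The roller is seated in both V-heads with its end against the stop, the clamp is closed on it, and I handed the job in at about 24 s. `hand_in` gave no verdict.

- **Lowering:** I felt the V-heads at an axis height of about 67 mm. They carried about 6 N while the fingers still held the roller, and its end was about 8 mm short of the stop. Only then did I let go. The torque reading suggested the near head carried most of that load. After release, the wrist view showed the roller centred.
- **Sliding:** I regripped at 20 N and slid it. The drag was about 5 N, rising to about 9 N with no further travel, so roughly 4 N was on the stop.
- **Clamp:** I swung the arm over with the closed fingers and pressed the knob to about 9.5 N. I then backed off, and the arm stayed down.

**Last checks:**
- The final wrist view shows the roller centred in both V-heads and its end touching the stop disc.
- The stop is in the same place relative to the base bolts as at the start, to within about half a millimetre.
- The flask, beaker and bottle had not visibly moved in the top view, and the arm stood clear with no contact force.

**Not measured:** the pad force after release is not measured. I inferred it from the press force and the clamp data as up to about 5 N.

**Disagreement:** the near end of the roller measured about 1.5 mm off where the stop measurement puts it. That is within the 2 mm calibration.

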